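Open the canister's press-and-turn safety cap

ROBOT

A 6-joint arm with a two-finger parallel gripper is mounted at the origin on a cart in front of the work surface, level with it; the furniture and walls round the work are solid. World frame = base frame: x ahead of the robot, y to its left, z up, the work surface at z = 0. Lengths are in m, angles in rad, forces in N, time in s.
With the tool pointing down it reaches from about 0.425 to 0.95 m from the base axis. Payload 3.5 kg.
Tool frame: the origin (TCP) lies at the very end of the fingers, on their centre line; the grasp point (between the pads) lies 19 mm behind it; y points along the fingers, z is the direction in which the jaws open and shut, and the axes are right-handed (so a half turn about y gives the same grasp; the last joint's range is limited). The gripper opens to 85 mm and grips with 20 to 120 N. Pads are 22 mm wide; open, the fingers measure 114 mm over their backs; the gripper's body (76 mm by 85 mm) begins 54 mm behind the grasp point. The pads swing forward as they close: fully open they stand 13 mm farther back than shut.
Start: joints at [1.179, 0.286, 1.577, -0, 1.279, -0.15], TCP at [0.162, 0.655, 0.231] pointing down, gripper open.
Joint ranges: [-2.77, 2.77], [-0.9, 2.22], [0.21, 2.48], [-1.53, 4.67], [0.24, 2.81], [-2.84, 2.84]. Speed limits (rad/s): [2.79, 2.79, 3.14, 3.14, 3.14, 3.14].

INTERFACE

Orientations are given as a unit quaternion [x, y, z, w].
In Python, from plant import ctrl, cams gives the robot as it stands.
- The arm moves only by the tool play_rows, never from a script. Its argument "steps" is a list of rows, each an object of numbers: "claw": the finger opening in cm, from 0 to 8.54; "tx", "ty", "tz": the shift along the tool's x, y, z in cm; "ax", "ay", "az": the turn, a rotation vector about the tool's x, y, z in degrees. A call has 1 to 12 rows; each row is the pose to reach, as a shift and turn from the pose commanded when the call began, along the tool's axes at that moment; what a row does not reach only later rows make up. A row lasts 1/12 s, in which the tool goes at most 41.7 mm and 7.16 degrees, less where a joint would pass 70% of its speed; a pose out of reach is approached as far as the arm can. A call with a gripper value outside its range is refused whole. The fingers move at their own pace and stop on an object; "grip_force" is the grip in N (left out, the last holds). Time passes only in rows, so rows that repeat a pose let the fingers close. It gives the time, the measured TCP pose, the force and the opening at its end, in the units of the state.
- ctrl.get_state(): the state, without advancing time (a new reading comes with each control period).
- cams.read_camera(name): name is "scene" or "top" or "wrist"; returns (picture, depth): 480x640x3 uint8, blue, green, red; 480x640 float32, m along the optical axis (not along the pixel's ray), 0 where there is no reading.
- cams.camera_model(name): a dict with "intrinsics" (3x3 intrinsics, pixels), "rvec" (rotation vector, rad) and "tvec" (3), from world to camera coordinates, as OpenCV has them; the wrist camera has in their place "tool_from_camera" (4x4, takes a point from camera to tool coordinates, whose origin is the TCP and whose axes are the tool frame's). Camera axes: x right, y down, z forward; pixel columns grow to the right and rows downward; lengths in m; the calibration is good to about 2 mm. The wrist camera is an equidistant fisheye: a pixel r from the principal point sees the ray r / f radians off the axis. A picture is of the moment at which its call begins: read the wrist's pose just before it. camera_model takes no time and is no camera call.
- ctrl.sign_off(): hands the job in, once; it reports no verdict.
The state is a dict: "time": time; "qpos": joint angles; "dq": joint speeds; "joint_efforts": joint torques, N m; "eef_pos": TCP position; "tcp_rot": TCP orientation; "contact_force": force on the tool from outside, world axes, zero at the start; "wrist_torque": the same for the moment, N m; "opening": opening from 0.0 (shut) to 1.0 (fully open).
Only numpy, scipy, OpenCV 4.12 (cv2) and the standard library are available. Lean on these libraries where they do the work, as an engineer would, in place of code of your own. Each camera call takes 0.05 s, during which the arm holds its last target.

TASK

Open the small white canister that is strapped in the spill tray. First move the spray bottle that crowds its cap aside and stand it upright, well clear of the canister (a hand's width or more). Then take off the safety cap (press it down firmly, keep it pressed while you turn it counter-clockwise, lift it off) and set it down, top up, on the floor of the same tray without dropping it; do not knock or shove the flasks and the reagent bottle near by.

Things in the scene. Friction and masses are not known exactly. Their poses are not given: they have to be found in the camera images.
- cap_mid (a point): Black round ribbed safety cap on the canister's neck, 58 mm diameter, 36 mm tall, 75 g; the point is on its axis, 18 mm above its lower edge; z up through its top. Grip it from above in any direction, fingertips no lower than its edge (16 mm above the shoulder). Three lugs in its skirt sit in pockets of the neck: it neither turns nor lifts until pressed down 7.5 to 10 mm, which takes 11 to 13 N.
- cap_liner (a joint): Sprung liner inside the cap: how far (m) the cap is pressed down on the neck, 0 as it stands, 0.0105 fully down, -0.002 off the neck. Keep the cap pressed 7.5 to 10 mm and turn it counter-clockwise seen from above by 45 to 75 degrees (60 is best; stop at about 80); then, still turned, it lifts straight off, clear of the neck after 25 mm of lift.
- jug_mouth (a point): Centre of the mouth of the white plastic canister's neck, under the cap, at the height of its rim, 118 mm above the worktop; axes as the tray's. The middle of the closed cap is 1 mm above it. The canister is strapped fast in the tray: body 80 mm (x) by 130 mm (y), shoulder 85 mm above the worktop, from 28 mm on the -y side of this point to 102 mm on the +y side.
- tray: Steel spill tray fixed on the worktop, 166 mm (x) by 352 mm (y), walls 24 mm tall and 3 mm thick, floor 3 mm above the worktop; origin at the centre of its underside. The canister stands at its -y end, its round side handle reaching to y = -1 mm, 111 mm high. The floor from y = +5 mm to the wall at +173 mm is free for the cap (good: x = 0, y = +105 mm).
- spray_mid (a point): Spray bottle, 246 mm tall, 0.45 kg, loose on the worktop beside the -y end of the tray: round body of 74 mm diameter up to 134 mm, neck of 34 mm diameter above, level head on top. The point is on the body's axis, 120 mm above its underside; z up; the nozzle points along its -y axis, over the cap.
- spray_head (a point): Same bottle: middle of its head on the body's axis, 228 mm above the underside. The head is a bar along the bottle's y axis, 55 mm to the nozzle (-y) and 35 mm to the back (+y), 24 mm wide (x), from 213 to 243 mm high: pinch it here from above, fingers closing along x. The trigger hangs below the nozzle end down to 147 mm, 34 to 52 mm from the axis.
- flask_small: Bystander: small glass flask with a pale plug, 63 mm diameter, 139 mm tall, standing behind the tray; origin at the centre of its underside.
- flask_left: Bystander: small glass flask with a pale plug, 63 mm diameter, 143 mm tall, standing beyond the tray's +y end; origin at the centre of its underside.
- reagent_bottle: Bystander: small reagent bottle with screw cap, 56 mm diameter, 104 mm tall, standing behind the tray; origin at the centre of its underside.
Things that resemble listed ones, but are neither listed nor needed, are in the scene too. What is meant by the part that bears cap_mid is not blue or yellow, and is the smaller of those in its own colour.

How it is judged:
By the outcome, as a careful person would: the job done as asked, in the order asked, and still so for the second after the job is handed in, with the robot touching nothing.
It also fails if it takes over 58 s, if anything falls off the work surface, if the arm or the gripper's body presses on something with over 40 N, if the wrist force passes 120 N, or if a joint passes its speed limit or range.

## Working session

There is one attempt and no reset: what is moved stays moved. The work goes in short steps, Python scripts to look and compute and a tool call to move; the robot and the scene stay as the last step left them, time stands still between calls to the robot, and variables do not carry over. Pictures are saved under pics/ and viewed, and the job is handed in when it is done.

Besides the shell and the picture viewer there is one more tool, called as a command line: name --argument value ..., lists and objects as JSON in quotes. play_rows: Moves the arm, as the interface text tells. Its arguments: {"type":"object","properties":{"steps":{"type":"array","items":{"type":"object","properties":{"claw":{"type":"number"},"tx":{"type":"number"},"ty":{"type":"number"},"tz":{"type":"number"},"ax":{"type":"number"},"ay":{"type":"number"},"az":{"type":"number"}}}},"grip_force":{"type":"number"}},"required":["steps"]}

```bash
mkdir -p pics; ls
python3 - <<'E'
from plant import ctrl, cams
import cv2, numpy as np
print(ctrl.get_state())
for n in ("scene","top"):
    im,d=cams.read_camera(n); cv2.imwrite(f"pics/{n}0.png",im); np.savez(f"pics/{n}0.npz",im=im,d=d); print(n,cams.camera_model(n))
print(cams.camera_model("wrist"))
E
```

```text
pics
{'time': 0.0, 'qpos': array([ 1.17900839e+00,  2.87185645e-01,  1.57820198e+00, -1.95341301e-05,
        1.27855487e+00, -1.49991718e-01]), 'dq': array([ 3.45427056e-05,  1.09511044e-03,  2.57503467e-04,  7.96614014e-04,
       -1.22885838e-03,  2.50551537e-04]), 'joint_efforts': array([ 5.75580816e-04, -4.05975723e+01, -2.92629665e+01, -9.76253182e-05,
        5.66947521e-03, -7.86776297e-07]), 'eef_pos': array([0.16134324, 0.65475664, 0.22992031]), 'tcp_rot': array([ 0.70274743, -0.08549367,  0.08506179, -0.7011429 ]), 'contact_force': array([ 0.99724497, -0.34912232,  0.23882918]), 'wrist_torque': array([-0.01575992, -0.02421466, -0.01950626]), 'opening': 1.0032352692693678}
scene {'intrinsics': array([[446.79772497,   0.        , 309.73084707],
       [  0.        , 446.79772497, 241.39454229],
       [  0.        ,   0.        ,   1.        ]]), 'rvec': array([ 2.05984053, -0.78537887,  0.44004067]), 'tvec': array([-0.35811132,  0.35431413,  0.66169732])}
top {'intrinsics': array([[433.11649329,   0.        , 326.17974282],
       [  0.        , 433.11649329, 248.52429501],
       [  0.        ,   0.        ,   1.        ]]), 'rvec': array([ 2.12329636, -2.1819493 ,  0.17256733]), 'tvec': array([0.0356935 , 0.55590356, 0.94989912])}
{'intrinsics': array([[371.64829954,   0.        , 322.22343019],
       [  0.        , 371.64829954, 244.11301849],
       [  0.        ,   0.        ,   1.        ]]), 'tool_from_camera': array([[-6.17867150e-04,  9.59685037e-01,  2.81076944e-01,
        -7.13358032e-02],
       [-6.18510780e-05, -2.81077034e-01,  9.59685207e-01,
        -1.41729536e-01],
       [ 9.99999807e-01,  5.75573052e-04,  2.33025820e-04,
         1.84535517e-05],
       [ 0.00000000e+00,  0.00000000e+00,  0.00000000e+00,
         1.00000000e+00]])}
```

View pics/scene0.png

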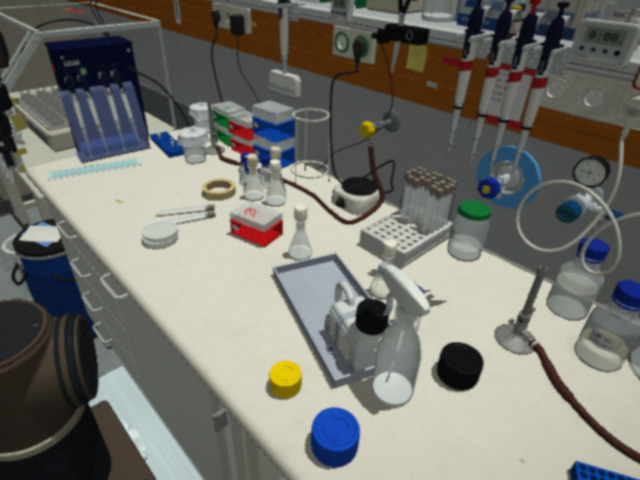

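View pics/top0.png

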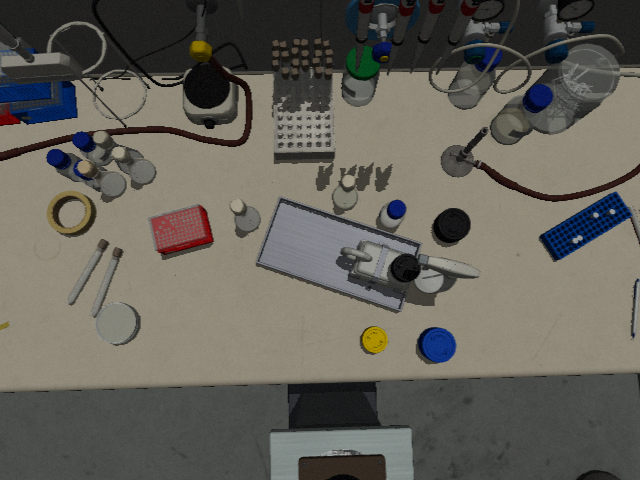

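The scene view shows the tray at about (275–400, 255–380) px. The black cap is at (373,316), the spray head at (402,288) and flask_left at (300,235). In the top view the cap is at (405,267), the spray head spans about (418–478, 262–272), and the tray corners are near (285,200), (257,263), (420,243) and (402,310). Next I'll measure these.

```bash
cat > h.py <<'E'
import numpy as np, cv2
from scipy.spatial.transform import Rotation as R
from plant import cams
def cam(n):
    m=cams.camera_model(n); Rm=R.from_rotvec(m['rvec']).as_matrix(); return m['intrinsics'],Rm,np.array(m['tvec'])
def ray(n,u,v):
    K,Rm,t=cam(n); d=Rm.T@np.array([(u-K[0,2])/K[0,0],(v-K[1,2])/K[1,1],1]); return -Rm.T@t,d
def onz(n,u,v,z):
    o,d=ray(n,u,v); return o+d*(z-o[2])/d[2]
def cloud(n,dep):
    K,Rm,t=cam(n); v,u=np.mgrid[0:480,0:640]; P=np.stack([(u-K[0,2])/K[0,0]*dep,(v-K[1,2])/K[1,1]*dep,dep],-1)-t
    P=P@Rm; P[dep<=0]=np.nan; return P
def proj(n,p):
    K,Rm,t=cam(n); q=Rm@np.array(p)+t; q=K@q; return q[:2]/q[2]
E
python3 - <<'E'
from h import *
for n in("top","scene"):
    z=np.load(f"pics/{n}0.npz"); im=z['im']; P=cloud(n,z['d'])
    print(n, 'cam', ray(n,0,0)[0])
    b=(slice(180,330),slice(240,500)) if n=="top" else (slice(220,420),slice(260,500))
    cv2.imwrite(f"pics/{n}_c.png",cv2.resize(im[b],None,fx=3,fy=3,interpolation=cv2.INTER_CUBIC))
    Q=P[b]; hue=Q[...,2]; cv2.imwrite(f"pics/{n}_h.png",cv2.resize(cv2.applyColorMap(np.nan_to_num(np.clip(hue/0.26,0,1)*255).astype(np.uint8),cv2.COLORMAP_JET),None,fx=3,fy=3,interpolation=cv2.INTER_NEAREST))
E
```

```text
top cam [0.413607   0.03710671 1.01988404]
scene cam [ 0.0219157  -0.48836593  0.67278822]
```

```bash
cd pics; ls
```

```text
scene0.npz
scene0.png
scene_c.png
scene_h.png
top0.npz
top0.png
top_c.png
top_h.png
```

View pics/top_c.png

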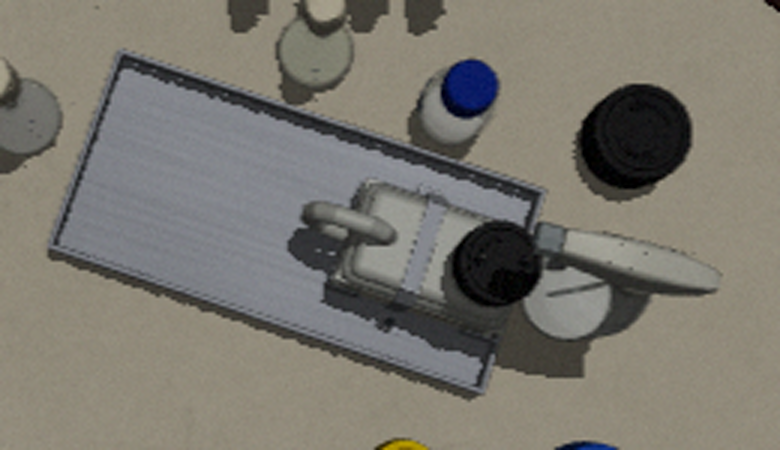

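View pics/scene_c.png

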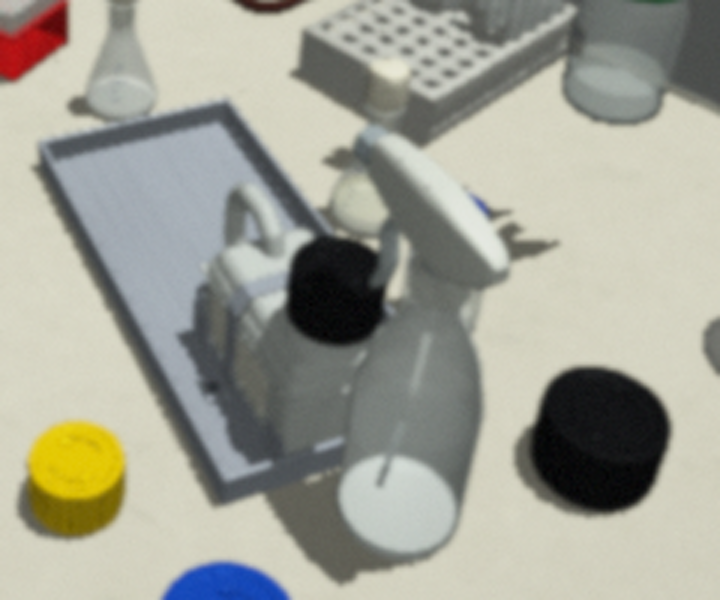

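View pics/top_h.png

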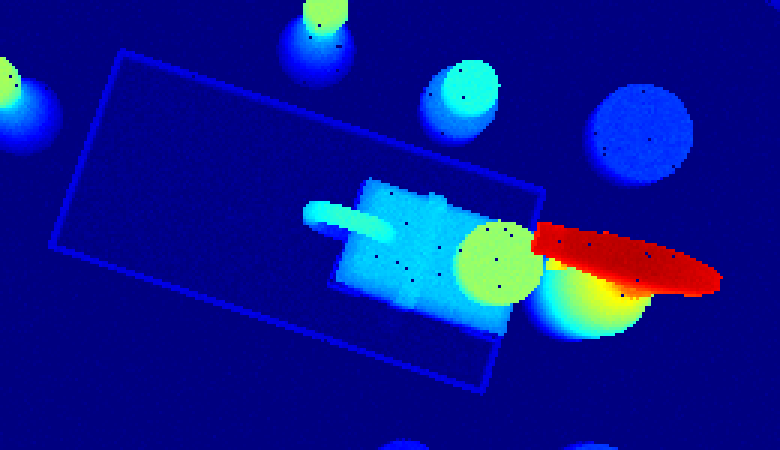

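The height map separates everything cleanly: the cap is the green disc, the spray head is red, and the tray rim is a clear rectangle. I'll fit each of these.

Run:
```python
from h import *
z=np.load("pics/top0.npz"); im=z['im']; P=cloud("top",z['d'])
b=np.zeros((480,640),bool); b[180:330,240:500]=1
Z=P[...,2]
# cap
m=b.copy(); m[:, :388]=0; m[:,425:]=0; m[:250]=0; m[:290-0]&=True
dark=im.max(-1)<60
mm=m&(Z>0.125)&(Z<0.145)
n,l,s,c=cv2.connectedComponentsWithStats((mm&dark).astype(np.uint8)); k=1+np.argmax(s[1:,4]); print('cap stats',s[k],c[k])
pts=np.argwhere(l==k)[:,::-1].astype(np.float32)
(c0,r0)=cv2.minEnclosingCircle(pts); print(c0,r0)
zc=np.nanmedian(Z[l==k]); print('cap top z',zc,'centre',onz("top",*c0,zc), 'cloud', np.nanmean(P[(l==k)],0), r0/433*(1.02-zc))
# neighbours
hm=b&(Z>0.222); Q=P[hm]; print('head',len(Q),np.nanmedian(Q[:,2]),Q[:,2].max())
(cc,wh,a)=cv2.minAreaRect(Q[:,:2].astype(np.float32)); print(cc,wh,a, cv2.boxPoints((cc,wh,a)))
# tray rim
tm=b&(Z>0.018)&(Z<0.03); tm[:,245:]&=True
n,l,s,c=cv2.connectedComponentsWithStats(tm.astype(np.uint8),connectivity=8); 
k=1+np.argmax(s[1:,2]*s[1:,3]); print(s[k]); Q=P[l==k]
rect=cv2.minAreaRect(Q[:,:2].astype(np.float32)); print('tray',rect); print(cv2.boxPoints(rect))
# others: blobs 
tm=(Z>0.01)&(Z<0.3)&(P[...,0]>0.2)&(P[...,0]<0.95)&(np.abs(P[...,1])<0.5)
n,l,s,c=cv2.connectedComponentsWithStats(tm.astype(np.uint8))
for k in range(1,n):
    if s[k,4]>60:
        Q=P[l==k]; zt=np.nanmax(Q[:,2]); T=Q[Q[:,2]>zt-0.012]; print(c[k].round(),'area',s[k,4],'top',zt.round(3),'xy',T.mean(0).round(3), 'ext',Q.min(0).round(3),Q.max(0).round(3))
```

```text
cap stats [393 254  28  28 598] [406.06020067 267.37792642]
(406.27313232421875, 267.12554931640625) 14.139979362487793
cap top z 0.1359335250585441 centre [ 0.49975351 -0.14129248  0.13593353] cloud [ 0.49929344 -0.14085969  0.13575986] 0.028869934666834917
head 792 0.24160071966784186 0.2487645611823215
(0.49064114689826965, -0.20095843076705933) (0.11548703908920288, 0.025920625776052475) 71.50806427001953 [[ 0.4600354  -0.25160992]
 [ 0.48461774 -0.2598312 ]
 [ 0.5212469  -0.15030694]
 [ 0.49666455 -0.14208567]]
[256 196 166 116 841]
tray ((0.5495206713676453, -0.00920531153678894), (0.354045569896698, 0.1681637167930603), 69.83866119384766)
[[ 0.4095773  -0.1464011 ]
 [ 0.567437   -0.20436123]
 [ 0.68946403  0.12799048]
 [ 0.53160435  0.1859506 ]]
[570.  15.] area 218 top 0.3 xy [ 0.947 -0.443  0.294] ext [ 0.944 -0.469  0.278] [ 0.95  -0.414  0.3  ]
[484.  17.] area 171 top 0.3 xy [ 0.947 -0.282  0.294] ext [ 0.944 -0.305  0.28 ] [ 0.95  -0.258  0.3  ]
[507.  32.] area 102 top 0.299 xy [ 0.931 -0.329  0.293] ext [ 0.917 -0.334  0.248] [ 0.937 -0.323  0.299]
[125.  52.] area 235
[... 1220 characters left out ...]
op 0.142 xy [0.637 0.205 0.138] ext [0.608 0.174 0.01 ] [0.666 0.236 0.142]
[393. 214.] area 596 top 0.108 xy [ 0.632 -0.134  0.104] ext [ 0.605 -0.16   0.01 ] [ 0.657 -0.106  0.108]
[180. 229.] area 2300 top 0.074 xy [0.611 0.353 0.067] ext [0.557 0.286 0.01 ] [0.665 0.418 0.074]
[452. 225.] area 979 top 0.052 xy [ 0.606 -0.275  0.046] ext [ 0.568 -0.313  0.01 ] [ 0.644 -0.237  0.052]
[125. 323.] area 861 top 0.038 xy [0.403 0.478 0.032] ext [0.357 0.45  0.01 ] [0.449 0.5   0.038]
[375. 339.] area 553 top 0.04 xy [ 0.35  -0.083  0.035] ext [ 0.322 -0.11   0.012] [ 0.379 -0.054  0.04 ]
[437. 344.] area 1035 top 0.052 xy [ 0.334 -0.222  0.046] ext [ 0.297 -0.259  0.011] [ 0.373 -0.185  0.052]
```

Run:
```python
from h import *
from scipy.optimize import least_squares
print('base ellipse centre', onz("scene",393,388,0.002))
A=[]
for n in("top","scene"):
    z=np.load(f"pics/{n}0.npz"); P=cloud(n,z['d']).reshape(-1,3)
    Q=P[(P[:,0]>.38)&(P[:,0]<.56)&(P[:,1]<-.165)&(P[:,1]>-.30)]
    for lo,hi in((.03,.06),(.06,.09),(.09,.115),(.115,.134),(.14,.17),(.17,.2),(.215,.26)):
        S=Q[(Q[:,2]>lo)&(Q[:,2]<hi)]
        # exclude the tray
        if len(S)<10: print(n,lo,len(S)); continue
        f=lambda p:np.hypot(S[:,0]-p[0],S[:,1]-p[1])-(.037 if hi<.135 else .017)
        r=least_squares(f,[.46,-.21],loss='soft_l1',f_scale=.002); print(n,lo,hi,len(S),r.x.round(4),'rms',np.sqrt(np.median(f(r.x)**2)).round(4),S.min(0).round(3),S.max(0).round(3))
        
z=np.load("pics/scene0.npz"); P=cloud("scene",z['d'])
m=(P[...,2]>.2)&(P[...,2]<.26)&(P[...,0]>.38)&(P[...,0]<.56)&(P[...,1]<-.12)&(P[...,1]>-.30)
Q=P[m]; print(cv2.minAreaRect(Q[:,:2].astype(np.float32)),Q[:,2].max())
z=np.load("pics/top0.npz"); P=cloud("top",z['d'])
m=(P[...,2]>.21)&(P[...,0]>.38)&(P[...,0]<.56)&(P[...,1]<-.12)&(P[...,1]>-.30)
Q=P[m]; d=np.array([.317,.948]); t=Q[:,:2]@d; s=Q[:,:2]@[d[1],-d[0]]
for a in np.arange(t.min(),t.max(),.008):
    k=(t>=a)&(t<a+.008); print(a.round(3),k.sum(),s[k].min().round(4),s[k].max().round(4),np.median(Q[k,2]).round(4))
```

```text
base ellipse centre [ 0.49062853 -0.21653501  0.002     ]
top 0.03 0.06 59 [ 0.486  -0.2182] rms 0.0002 [ 0.449 -0.217  0.03 ] [ 0.512 -0.181  0.06 ]
top 0.06 0.09 83 [ 0.486  -0.2183] rms 0.0002 [ 0.449 -0.218  0.06 ] [ 0.529 -0.181  0.09 ]
top 0.09 0.115 133 [ 0.4872 -0.2191] rms 0.0009 [ 0.45  -0.239  0.09 ] [ 0.497 -0.181  0.115]
top 0.115 0.134 131 [ 0.4907 -0.2218] rms 0.0013 [ 0.453 -0.244  0.115] [ 0.502 -0.165  0.134]
top 0.14 0.17 232 [ 0.4645 -0.1957] rms 0.0056 [ 0.459 -0.24   0.14 ] [ 0.501 -0.167  0.17 ]
top 0.17 0.2 37 [ 0.4648 -0.1962] rms 0.0021 [ 0.469 -0.223  0.17 ] [ 0.492 -0.172  0.2  ]
top 0.215 0.26 683 [ 0.489  -0.2069] rms 0.0087 [ 0.468 -0.258  0.215] [ 0.509 -0.165  0.249]
scene 0.03 0.06 532 [ 0.4859 -0.2161] rms 0.0006 [ 0.448 -0.254  0.03 ] [ 0.5   -0.165  0.06 ]
scene 0.06 0.09 578 [ 0.4858 -0.2162] rms 0.0006 [ 0.447 -0.254  0.06 ] [ 0.506 -0.165  0.09 ]
scene 0.09 0.115 612 [ 0.487  -0.2155] rms 0.0012 [ 0.448 -0.254  0.09 ] [ 0.515 -0.165  0.115]
scene 0.115 0.134 538 [ 0.4904 -0.2117] rms 0.0021 [ 0.451 -0.251  0.115] [ 0.515 -0.165  0.134]
scene 0.
[... 165 characters left out ...]
 -0.17   0.2  ]
scene 0.215 0.26 1170 [ 0.4863 -0.2147] rms 0.0086 [ 0.467 -0.257  0.215] [ 0.507 -0.165  0.247]
((0.4872317612171173, -0.19911716878414154), (0.11751748621463776, 0.023746037855744362), 76.08027648925781) 0.24724343328058324
-0.093 28 0.5218 0.5357 0.2339
-0.085 46 0.5206 0.5382 0.2371
-0.077 49 0.5192 0.5388 0.2388
-0.069 62 0.5171 0.5405 0.2406
-0.061 63 0.5165 0.5406 0.2419
-0.053 67 0.5157 0.5408 0.2431
-0.045 68 0.5154 0.5403 0.2443
-0.037 72 0.5156 0.5389 0.2445
-0.029 69 0.5155 0.539 0.2443
-0.021 69 0.5158 0.5424 0.2433
-0.013 63 0.5162 0.5366 0.2434
-0.005 53 0.5168 0.5352 0.2426
0.003 58 0.5168 0.5366 0.2388
0.011 47 0.516 0.5365 0.2369
0.019 37 0.5159 0.535 0.2345
```

Run:
```python
from plant import cams
import cv2,numpy as np
im,d=cams.read_camera("wrist"); cv2.imwrite("pics/w0.png",im)
```

```text
(no output)
```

View pics/w0.png

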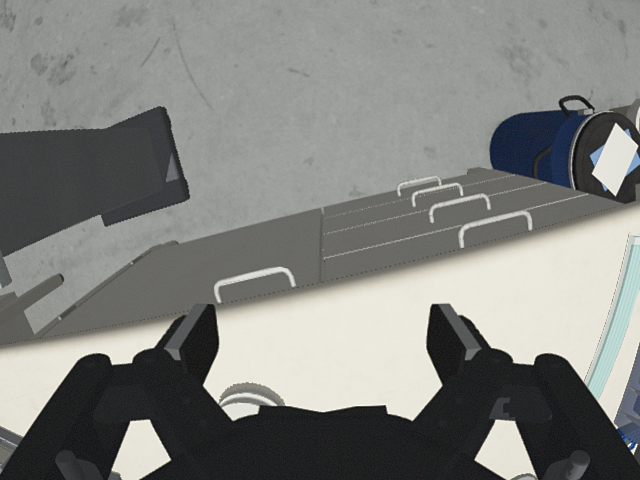

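```bash
cat >> h.py <<'E'
from plant import ctrl
def fwd(pos,jawdir_deg,s=None):
    """rows values from the measured pose; jawdir: world heading of tool z; tool y down"""
    s=s or ctrl.get_state(); R0=R.from_quat(s['tcp_rot']).as_matrix()
    a=np.radians(jawdir_deg); zt=np.array([np.cos(a),np.sin(a),0]); yt=np.array([0,0,-1.]); xt=np.cross(yt,zt)
    Rt=np.stack([xt,yt,zt],1); rv=R.from_matrix(R0.T@Rt).as_rotvec(degrees=True)
    return (R0.T@(np.array(pos)-s['eef_pos'])*100).round(2), rv.round(2)
def show():
    s=ctrl.get_state(); M=R.from_quat(s['tcp_rot']).as_matrix()
    print('t',round(s['time'],2),'pos',s['eef_pos'].round(4),'jaw',np.degrees(np.arctan2(M[1,2],M[0,2])).round(2),'ydir',M[:,1].round(3),'F',s['contact_force'].round(2),'T',s['wrist_torque'].round(2),'open',round(s['opening'],3),'q',s['qpos'].round(3))
E
python3 - <<'E'
from h import *
show()
for p,a in (((.3,.57,.33),-16.5),((.45,.4,.33),-16.5),((.58,.15,.33),-16.5),((.56,-.1,.33),-16.5),((.486,-.217,.33),-16.5),((.486,-.217,.33),163.5)): print(p,a,*fwd(p,a))
E
```

```text
t 0.15 pos [0.1614 0.6549 0.2302] jaw 76.14 ydir [-0.001 -0.002 -1.   ] F [ 0.66 -0.32 -0.33] T [-0.02  0.08 -0.03] open 0.996 q [ 1.179  0.287  1.578  0.     1.279 -0.15 ]
(0.3, 0.57, 0.33) -16.5 [15.49 -9.97 -4.94] [1.000e-01 9.264e+01 7.000e-02]
(0.45, 0.4, 0.33) -16.5 [ 34.12  -9.96 -17.85] [1.000e-01 9.264e+01 7.000e-02]
(0.58, 0.15, 0.33) -16.5 [ 52.73  -9.92 -39.01] [1.000e-01 9.264e+01 7.000e-02]
(0.56, -0.1, 0.33) -16.5 [ 56.78  -9.88 -63.77] [1.000e-01 9.264e+01 7.000e-02]
(0.486, -0.217, 0.33) -16.5 [ 52.39  -9.85 -76.9 ] [1.000e-01 9.264e+01 7.000e-02]
(0.486, -0.217, 0.33) 163.5 [ 52.39  -9.85 -76.9 ] [ 7.000e-02 -8.736e+01 -1.000e-01]
```

play_rows --steps '[{"tx": 3.1,"ty": -2,"tz": -1,"ay": 7,"claw": 8.5},{"tx": 6.2,"ty": -4,"tz": -2,"ay": 14},{"tx": 9.3,"ty": -6,"tz": -3,"ay": 21},{"tx": 12.4,"ty": -8,"tz": -4,"ay": 28},{"tx": 15.5,"ty": -10,"tz": -5,"ay": 35},{"tx": 18.6,"ty": -10,"tz": -7.2,"ay": 42},{"tx": 21.7,"ty": -10,"tz": -9.4,"ay": 49},{"tx": 24.8,"ty": -10,"tz": -11.6,"ay": 56},{"tx": 27.9,"ty": -10,"tz": -13.8,"ay": 63},{"tx": 31,"ty": -10,"tz": -16,"ay": 70},{"tx": 34.1,"ty": -10,"tz": -18,"ay": 77},{"tx": 36,"ty": -10,"tz": -20.2,"ay": 84}]'

```text
invalid input at $.steps[0]: expected keys claw, tx, ty, tz, ax, ay, az
```

Run:
```python
from h import *
show()
for p,a in (((.58,.15,.33),-16.5),((.56,-.1,.33),-16.5),((.486,-.217,.33),-16.5)): print(p,a,*fwd(p,a))
```

```text
t 0.15 pos [0.1614 0.6549 0.2302] jaw 76.14 ydir [-0.001 -0.002 -1.   ] F [ 0.66 -0.32 -0.33] T [-0.02  0.08 -0.03] open 0.996 q [ 1.179  0.287  1.578  0.     1.279 -0.15 ]
(0.58, 0.15, 0.33) -16.5 [ 52.73  -9.92 -39.01] [1.000e-01 9.264e+01 7.000e-02]
(0.56, -0.1, 0.33) -16.5 [ 56.78  -9.88 -63.77] [1.000e-01 9.264e+01 7.000e-02]
(0.486, -0.217, 0.33) -16.5 [ 52.39  -9.85 -76.9 ] [1.000e-01 9.264e+01 7.000e-02]
```

All seven keys are required in every row.

play_rows --steps '[{"tx": 3.1,"ty": -2,"tz": -1,"ax": 0,"ay": 7,"az": 0,"claw": 8.5},{"tx": 6.2,"ty": -4,"tz": -2,"ax": 0,"ay": 14,"az": 0,"claw": 8.5},{"tx": 9.3,"ty": -6,"tz": -3,"ax": 0,"ay": 21,"az": 0,"claw": 8.5},{"tx": 12.4,"ty": -8,"tz": -4,"ax": 0,"ay": 28,"az": 0,"claw": 8.5},{"tx": 15.5,"ty": -10,"tz": -5,"ax": 0,"ay": 35,"az": 0,"claw": 8.5},{"tx": 18.6,"ty": -10,"tz": -7.2,"ax": 0,"ay": 42,"az": 0,"claw": 8.5},{"tx": 21.7,"ty": -10,"tz": -9.4,"ax": 0,"ay": 49,"az": 0,"claw": 8.5},{"tx": 24.8,"ty": -10,"tz": -11.6,"ax": 0,"ay": 56,"az": 0,"claw": 8.5},{"tx": 27.9,"ty": -10,"tz": -13.8,"ax": 0,"ay": 63,"az": 0,"claw": 8.5},{"tx": 31,"ty": -10,"tz": -16,"ax": 0,"ay": 70,"az": 0,"claw": 8.5},{"tx": 34.1,"ty": -10,"tz": -18,"ax": 0,"ay": 77,"az": 0,"claw": 8.5},{"tx": 36,"ty": -10,"tz": -20.2,"ax": 0,"ay": 84,"az": 0,"claw": 8.5}]'

```text
time: 1.15
eef_pos: [0.4647, 0.3709, 0.3307]
tcp_rot: [0.463, -0.535, 0.535, -0.462]
contact_force: [0.4, -0.8, -0.3]
opening: 0.994
```

Run:
```python
from h import *
show()
for p,a in (((.58,.15,.33),-16.5),((.56,-.1,.33),-16.5),((.486,-.217,.33),-16.5)): print(p,a,*fwd(p,a))
```

```text
t 1.15 pos [0.4647 0.3709 0.3307] jaw -8.29 ydir [ 0.    -0.001 -1.   ] F [ 0.41 -0.77 -0.27] T [-0.03 -0.01 -0.05] open 0.994 q [ 5.030e-01  5.100e-02  1.664e+00 -1.000e-03  1.427e+00  6.480e-01]
(0.58, 0.15, 0.33) -16.5 [20.2   0.09 14.59] [-0.02  8.21  0.04]
(0.56, -0.1, 0.33) -16.5 [45.22  0.11 16.22] [-0.02  8.21  0.04]
(0.486, -0.217, 0.33) -16.5 [57.87  0.11 10.58] [-0.02  8.21  0.04]
```

play_rows --steps '[{"tx": 4,"ty": 0,"tz": 0.9,"ax": 0,"ay": 2,"az": 0,"claw": 8.5},{"tx": 8,"ty": 0,"tz": 1.8,"ax": 0,"ay": 4,"az": 0,"claw": 8.5},{"tx": 12,"ty": 0,"tz": 2.7,"ax": 0,"ay": 6,"az": 0,"claw": 8.5},{"tx": 16,"ty": 0,"tz": 3.6,"ax": 0,"ay": 8.2,"az": 0,"claw": 8.5},{"tx": 20,"ty": 0,"tz": 4.5,"ax": 0,"ay": 8.2,"az": 0,"claw": 8.5},{"tx": 24,"ty": 0,"tz": 5.4,"ax": 0,"ay": 8.2,"az": 0,"claw": 8.5},{"tx": 28,"ty": 0,"tz": 6.3,"ax": 0,"ay": 8.2,"az": 0,"claw": 8.5},{"tx": 32,"ty": 0,"tz": 7.2,"ax": 0,"ay": 8.2,"az": 0,"claw": 8.5},{"tx": 36,"ty": 0,"tz": 8.1,"ax": 0,"ay": 8.2,"az": 0,"claw": 8.5},{"tx": 40,"ty": 0,"tz": 9,"ax": 0,"ay": 8.2,"az": 0,"claw": 8.5},{"tx": 44,"ty": 0,"tz": 9.8,"ax": 0,"ay": 8.2,"az": 0,"claw": 8.5},{"tx": 48,"ty": 0,"tz": 10.4,"ax": 0,"ay": 8.2,"az": 0,"claw": 8.5}]'

```text
time: 2.15
eef_pos: [0.4998, -0.1187, 0.3311]
tcp_rot: [-0.425, 0.565, -0.565, 0.425]
contact_force: [0.3, -0.9, -0.5]
opening: 0.995
```

Run:
```python
from h import *
show()
print(*fwd((.486,-.217,.29),-16.5))
im,d=cams.read_camera("wrist"); cv2.imwrite("pics/w1.png",im)
```

```text
t 2.15 pos [ 0.4998 -0.1187  0.3311] jaw -16.07 ydir [ 0.  0. -1.] F [ 0.33 -0.88 -0.53] T [-0.02 -0.04  0.  ] open 0.995 q [-0.431 -0.137  1.845  0.     1.434 -0.15 ]
[9.83 4.11 1.39] [-0.    0.43 -0.01]
```

View pics/w1.png

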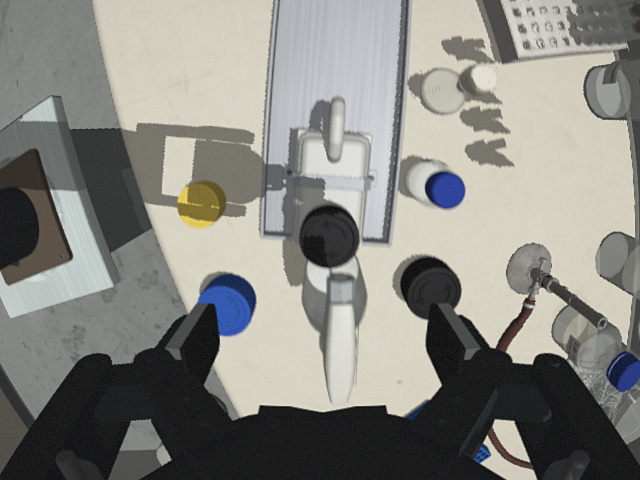

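The wrist view shows the spray head running vertically at column ~341, rows 275–400. It is aligned with the jaws and slightly right of their centre, as computed. Next I move over its axis.

play_rows --steps '[{"tx": 3.3,"ty": 0,"tz": 0.5,"ax": 0,"ay": 0,"az": 0,"claw": 8.5},{"tx": 6.6,"ty": 1,"tz": 1,"ax": 0,"ay": 0,"az": 0,"claw": 8.5},{"tx": 9.8,"ty": 3,"tz": 1.4,"ax": 0,"ay": 0,"az": 0,"claw": 8.5},{"tx": 9.8,"ty": 4.1,"tz": 1.4,"ax": 0,"ay": 0,"az": 0,"claw": 8.5},{"tx": 9.8,"ty": 4.1,"tz": 1.4,"ax": 0,"ay": 0,"az": 0,"claw": 8.5}]'

```text
time: 2.62
eef_pos: [0.4847, -0.2148, 0.2863]
tcp_rot: [-0.425, 0.568, -0.563, 0.424]
contact_force: [-0.1, 1.2, -0.1]
opening: 0.998
```

Run:
```python
from h import *
show()
print(*fwd((.486,-.217,.213),-16.5))
im,d=cams.read_camera("wrist"); cv2.imwrite("pics/w2.png",im)
```

```text
t 2.62 pos [ 0.4847 -0.2148  0.2863] jaw -16.23 ydir [-0.006  0.004 -1.   ] F [-0.14  1.19 -0.05] T [ 0.04  0.02 -0.01] open 0.998 q [-0.609 -0.071  1.865  0.     1.355 -0.326]
[0.19 7.33 0.23] [ 0.39  0.27 -0.15]
```

View pics/w2.png

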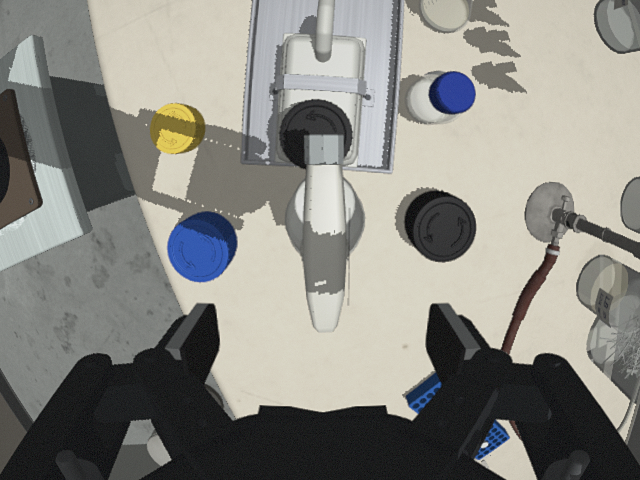

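The head (columns ~305–345, rows 135–330) is centred between the fingers. I descend and pinch it.

play_rows --grip_force 60 --steps '[{"tx": 0.2,"ty": 2,"tz": 0.2,"ax": 0.4,"ay": 0,"az": -0.1,"claw": 8.5},{"tx": 0.2,"ty": 4.5,"tz": 0.2,"ax": 0.4,"ay": 0,"az": -0.1,"claw": 8.5},{"tx": 0.2,"ty": 6.5,"tz": 0.2,"ax": 0.4,"ay": 0,"az": -0.1,"claw": 8.5},{"tx": 0.2,"ty": 7.3,"tz": 0.2,"ax": 0.4,"ay": 0,"az": -0.1,"claw": 8.5},{"tx": 0.2,"ty": 7.3,"tz": 0.2,"ax": 0.4,"ay": 0,"az": -0.1,"claw": 8.5},{"tx": 0.2,"ty": 7.3,"tz": 0.2,"ax": 0.4,"ay": 0,"az": -0.1,"claw": 4.5},{"tx": 0.2,"ty": 7.3,"tz": 0.2,"ax": 0.4,"ay": 0,"az": -0.1,"claw": 3},{"tx": 0.2,"ty": 7.3,"tz": 0.2,"ax": 0.4,"ay": 0,"az": -0.1,"claw": 2},{"tx": 0.2,"ty": 7.3,"tz": 0.2,"ax": 0.4,"ay": 0,"az": -0.1,"claw": 1.2},{"tx": 0.2,"ty": 7.3,"tz": 0.2,"ax": 0.4,"ay": 0,"az": -0.1,"claw": 1.2},{"tx": 0.2,"ty": 7.3,"tz": 0.2,"ax": 0.4,"ay": 0,"az": -0.1,"claw": 1.2},{"tx": 0.2,"ty": 7.3,"tz": 0.2,"ax": 0.4,"ay": 0,"az": -0.1,"claw": 1.2}]'

```text
time: 3.67
eef_pos: [0.4882, -0.2176, 0.2184]
tcp_rot: [0.424, -0.562, 0.568, -0.426]
contact_force: [-1.4, 0.0, 4.1]
opening: 0.266
```

Run:
```python
from h import *
show()
im,d=cams.read_camera("scene"); cv2.imwrite("pics/s3.png",im)
```

```text
t 3.67 pos [ 0.4882 -0.2176  0.2184] jaw -16.06 ydir [ 0.007 -0.005 -1.   ] F [-1.37  0.02  4.1 ] T [ 0.02  0.2  -0.01] open 0.266 q [-0.609 -0.018  1.939  0.     1.212 -0.329]
```

View pics/s3.png

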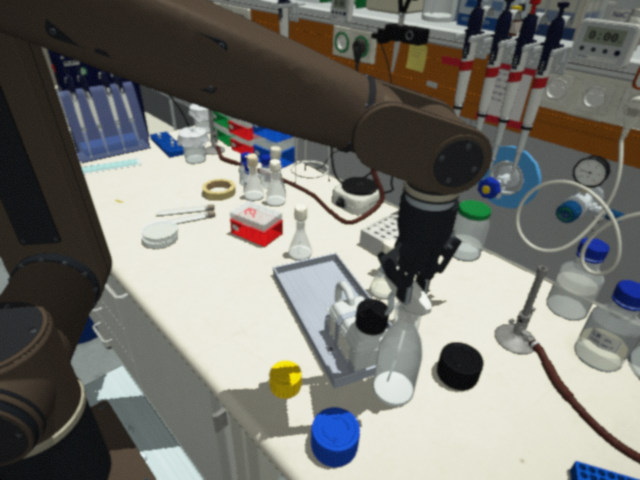

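The fingers hold the head: the opening is 22.6 mm and the bottle is upright at about (400,350) px. I lift it 5 cm.

play_rows --steps '[{"tx": 0,"ty": -1,"tz": 0,"ax": 0,"ay": 0,"az": 0,"claw": 1.2},{"tx": 0,"ty": -2.5,"tz": 0,"ax": 0,"ay": 0,"az": 0,"claw": 1.2},{"tx": 0,"ty": -4,"tz": 0,"ax": 0,"ay": 0,"az": 0,"claw": 1.2},{"tx": 0,"ty": -5,"tz": 0,"ax": 0,"ay": 0,"az": 0,"claw": 1.2},{"tx": 0,"ty": -5,"tz": 0,"ax": 0,"ay": 0,"az": 0,"claw": 1.2}]'

```text
time: 4.13
eef_pos: [0.4884, -0.2175, 0.2694]
tcp_rot: [0.424, -0.561, 0.568, -0.427]
contact_force: [1.0, -1.1, -3.5]
opening: 0.269
```

Run:
```python
from h import *
show()
print(*fwd((.45,-.42,.262),-16.5))
im,d=cams.read_camera("scene"); cv2.imwrite("pics/s4.png",im[200:480,200:560])
```

```text
t 4.13 pos [ 0.4884 -0.2175  0.2694] jaw -16.05 ydir [ 0.009 -0.006 -1.   ] F [ 1.04 -1.12 -3.5 ] T [-0.1  -0.07  0.01] open 0.269 q [-6.090e-01 -6.000e-02  1.885e+00  1.000e-03  1.306e+00 -3.290e-01]
[20.52  0.82  1.9 ] [-0.6   0.45  0.16]
```

View pics/s4.png

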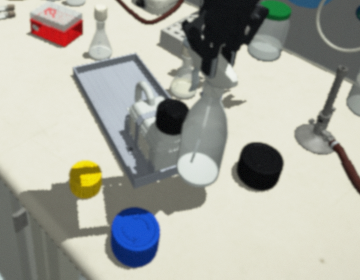

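The bottle is lifted, hangs upright, and the force shows its weight. I carry it away from the canister.

play_rows --steps '[{"tx": 1,"ty": 0,"tz": 0.1,"ax": 0,"ay": 0,"az": 0,"claw": 1.2},{"tx": 3,"ty": 0,"tz": 0.3,"ax": 0,"ay": 0,"az": 0,"claw": 1.2},{"tx": 5.5,"ty": 0,"tz": 0.5,"ax": 0,"ay": 0,"az": 0,"claw": 1.2},{"tx": 8,"ty": 0,"tz": 0.7,"ax": 0,"ay": 0,"az": 0,"claw": 1.2},{"tx": 10.5,"ty": 0,"tz": 1,"ax": 0,"ay": 0,"az": 0,"claw": 1.2},{"tx": 13,"ty": 0,"tz": 1.2,"ax": 0,"ay": 0,"az": 0,"claw": 1.2},{"tx": 15.5,"ty": 0,"tz": 1.4,"ax": 0,"ay": 0,"az": 0,"claw": 1.2},{"tx": 18,"ty": 0,"tz": 1.6,"ax": -0.3,"ay": 0,"az": 0,"claw": 1.2},{"tx": 19.7,"ty": 0.5,"tz": 1.8,"ax": -0.5,"ay": 0,"az": 0,"claw": 1.2},{"tx": 20.5,"ty": 1,"tz": 1.9,"ax": -0.5,"ay": 0,"az": 0,"claw": 1.2},{"tx": 20.5,"ty": 2,"tz": 1.9,"ax": -0.5,"ay": 0,"az": 0,"claw": 1.2},{"tx": 20.5,"ty": 3,"tz": 1.9,"ax": -0.5,"ay": 0,"az": 0,"claw": 1.2}]'

```text
time: 5.18
eef_pos: [0.4489, -0.4189, 0.2358]
tcp_rot: [-0.426, 0.566, -0.564, 0.424]
contact_force: [0.7, -0.1, -3.9]
opening: 0.266
```

Run:
```python
from h import *
show()
print(*fwd((.45,-.42,.2184),-16.5))
im,d=cams.read_camera("scene"); cv2.imwrite("pics/s5.png",im)
```

```text
t 5.18 pos [ 0.4489 -0.4189  0.2358] jaw -16.1 ydir [-0.003  0.001 -1.   ] F [ 0.73 -0.06 -3.89] T [ 0.12 -0.01 -0.07] open 0.266 q [-0.915  0.152  1.727 -0.002  1.266 -0.634]
[0.07 1.74 0.14] [ 0.19  0.4  -0.02]
```

View pics/s5.png

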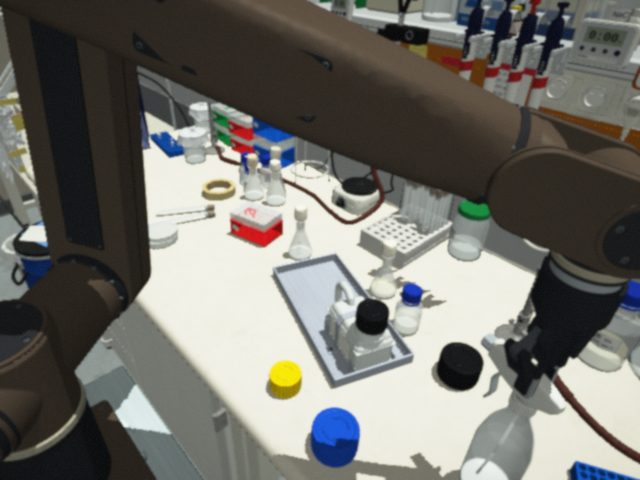

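play_rows --steps '[{"tx": 0,"ty": 0.5,"tz": 0,"ax": 0,"ay": 0,"az": 0,"claw": 1.2},{"tx": 0,"ty": 1,"tz": 0,"ax": 0,"ay": 0,"az": 0,"claw": 1.2},{"tx": 0,"ty": 1.3,"tz": 0,"ax": 0,"ay": 0,"az": 0,"claw": 1.2},{"tx": 0,"ty": 1.5,"tz": 0,"ax": 0,"ay": 0,"az": 0,"claw": 1.2},{"tx": 0,"ty": 1.5,"tz": 0,"ax": 0,"ay": 0,"az": 0,"claw": 1.2}]'

```text
time: 5.65
eef_pos: [0.4494, -0.4189, 0.2225]
tcp_rot: [-0.426, 0.565, -0.565, 0.425]
contact_force: [-0.3, -0.2, -4.7]
opening: 0.268
```

play_rows --steps '[{"tx": 0,"ty": 0.2,"tz": 0,"ax": 0,"ay": 0,"az": 0,"claw": 1.2},{"tx": 0,"ty": 0.4,"tz": 0,"ax": 0,"ay": 0,"az": 0,"claw": 1.2},{"tx": 0,"ty": 0.5,"tz": 0,"ax": 0,"ay": 0,"az": 0,"claw": 1.2},{"tx": 0,"ty": 0.5,"tz": 0,"ax": 0,"ay": 0,"az": 0,"claw": 1.2}]'

```text
time: 5.98
eef_pos: [0.4495, -0.4198, 0.2187]
tcp_rot: [0.426, -0.565, 0.565, -0.424]
contact_force: [0.3, 0.9, -2.0]
opening: 0.266
```

Partial contact at the expected height. Lowering 1 mm more, then opening the fingers evenly.

play_rows --steps '[{"tx": 0,"ty": 0.1,"tz": 0,"ax": 0,"ay": 0,"az": 0,"claw": 1.2},{"tx": 0,"ty": 0.15,"tz": 0,"ax": 0,"ay": 0,"az": 0,"claw": 1.2},{"tx": 0,"ty": 0.15,"tz": 0,"ax": 0,"ay": 0,"az": 0,"claw": 2.4},{"tx": 0,"ty": 0.15,"tz": 0,"ax": 0,"ay": 0,"az": 0,"claw": 3.5},{"tx": 0,"ty": 0.15,"tz": 0,"ax": 0,"ay": 0,"az": 0,"claw": 5.5},{"tx": 0,"ty": 0.15,"tz": 0,"ax": 0,"ay": 0,"az": 0,"claw": 8.5},{"tx": 0,"ty": 0.15,"tz": 0,"ax": 0,"ay": 0,"az": 0,"claw": 8.5},{"tx": 0,"ty": -1.5,"tz": 0,"ax": 0,"ay": 0,"az": 0,"claw": 8.5},{"tx": 0,"ty": -4,"tz": 0,"ax": 0,"ay": 0,"az": 0,"claw": 8.5},{"tx": 0,"ty": -7,"tz": 0,"ax": 0,"ay": 0,"az": 0,"claw": 8.5},{"tx": 0,"ty": -10,"tz": 0,"ax": 0,"ay": 0,"az": 0,"claw": 8.5},{"tx": 0,"ty": -10,"tz": 0,"ax": 0,"ay": 0,"az": 0,"claw": 8.5}]'

```text
time: 6.98
eef_pos: [0.4513, -0.4214, 0.326]
tcp_rot: [0.426, -0.56, 0.569, -0.425]
contact_force: [0.7, -0.8, 1.8]
opening: 1.002
```

Run:
```python
from h import *
show()
im,d=cams.read_camera("scene"); cv2.imwrite("pics/s6.png",im)
im,d=cams.read_camera("top"); cv2.imwrite("pics/t6.png",im); np.savez("pics/t6.npz",im=im,d=d)
```

```text
t 6.98 pos [ 0.4513 -0.4214  0.326 ] jaw -16.05 ydir [ 0.006 -0.011 -1.   ] F [ 0.72 -0.85  1.76] T [ 0.04 -0.01 -0.02] open 1.002 q [-0.914  0.097  1.623 -0.002  1.408 -0.634]
```

View pics/s6.png

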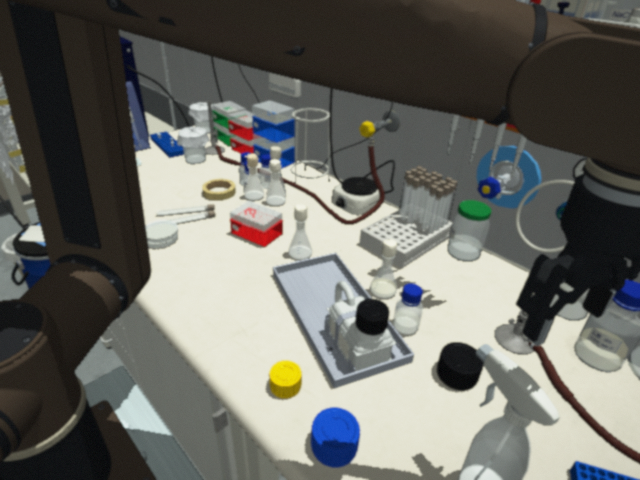

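View pics/t6.png

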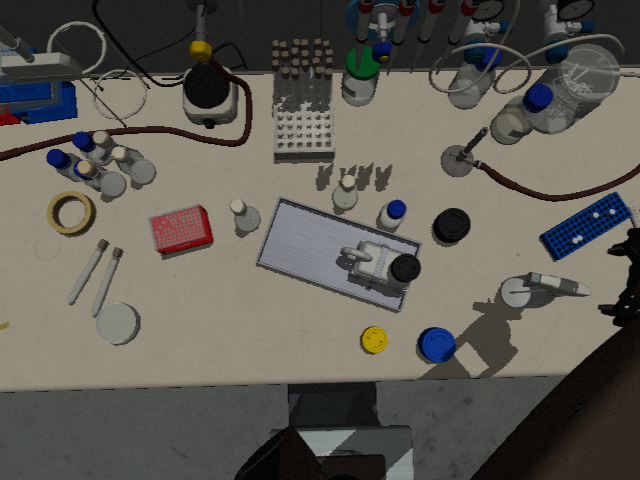

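The bottle now stands upright at about (515,290) in the top view, well clear of the canister at (405,267), which is fully visible. I refine the cap pose from both views.

Run:
```python
from h import *
show()
from scipy.optimize import least_squares
z=np.load("pics/t6.npz"); im=z['im']; P=cloud("top",z['d']); Z=P[...,2]
m=np.zeros((480,640),bool); m[245:295,380:435]=1; m&=(Z>.125)&(Z<.145)
pts=np.argwhere(m)[:,::-1].astype(np.float32)
c,r=cv2.minEnclosingCircle(pts); print('top',c,r,pts.mean(0),onz("top",*c,.137),onz("top",*pts.mean(0),.137),np.nanmedian(Z[m]))
ims,d=cams.read_camera("scene"); P=cloud("scene",d); Z=P[...,2]
cut=np.zeros((480,640),bool); cut[290:345,345:400]=1; dk=cut&(ims.max(-1)<60)
Q=P[dk&(Z>.12)&(Z<.15)]; T=Q[Q[:,2]>.132]; S=P[dk&(Z>.105)&(Z<.128)]
print('scene top mean',T.mean(0),len(T), 'min/max',T.min(0),T.max(0))
f=lambda p:np.hypot(S[:,0]-p[0],S[:,1]-p[1])-.029
rr=least_squares(f,[.5,-.14],loss='soft_l1',f_scale=.001); print('scene side',rr.x,len(S),np.abs(f(rr.x)).mean())
mm=(dk&(Z>.132)).astype(np.uint8); cc,_=cv2.minEnclosingCircle(np.argwhere(mm)[:,::-1].astype(np.float32)); print(cc,onz("scene",*cc,.137))
```

```text
t 7.08 pos [ 0.45   -0.4198  0.3196] jaw -16.05 ydir [ 0.    -0.004 -1.   ] F [-0.71  0.28 -0.84] T [0.01 0.04 0.02] open 0.995 q [-0.914  0.101  1.631 -0.002  1.406 -0.634]
top (406.5, 267.131591796875) 14.26281452178955 [406.50638 267.16293] [ 0.4996246  -0.14154315  0.137     ] [ 0.49955971 -0.14155271  0.137     ] 0.1357595198867792
scene top mean [ 0.49708666 -0.14434596  0.13595935] 566 min/max [ 0.47017081 -0.17081087  0.13200275] [ 0.52494108 -0.11705745  0.13907404]
scene side [ 0.5005619  -0.14118883] 290 0.0006442657112899188
(372.26190185546875, 312.69049072265625) [ 0.49238529 -0.14803941  0.137     ]
```

Run:
```python
from h import *
print(*fwd((.4997,-.1412,.30),-16))
```

```text
[-28.11   1.7   -2.86] [ 0.1  -0.05  0.09]
```

play_rows --steps '[{"tx": -3.5,"ty": 0,"tz": -0.4,"ax": 0,"ay": 0,"az": 0,"claw": 8.5},{"tx": -7,"ty": 0,"tz": -0.7,"ax": 0,"ay": 0,"az": 0,"claw": 8.5},{"tx": -10.5,"ty": 0,"tz": -1.1,"ax": 0,"ay": 0,"az": 0,"claw": 8.5},{"tx": -14,"ty": 0,"tz": -1.4,"ax": 0,"ay": 0,"az": 0,"claw": 8.5},{"tx": -17.5,"ty": 0,"tz": -1.8,"ax": 0,"ay": 0,"az": 0,"claw": 8.5},{"tx": -21,"ty": 0,"tz": -2.1,"ax": 0,"ay": 0,"az": 0,"claw": 8.5},{"tx": -24.5,"ty": 1,"tz": -2.5,"ax": 0,"ay": 0,"az": 0,"claw": 8.5},{"tx": -27,"ty": 2.5,"tz": -2.8,"ax": 0,"ay": 0,"az": 0,"claw": 8.5},{"tx": -28.1,"ty": 5,"tz": -2.9,"ax": 0,"ay": 0,"az": 0,"claw": 8.5},{"tx": -28.1,"ty": 8,"tz": -2.9,"ax": 0,"ay": 0,"az": 0,"claw": 8.5},{"tx": -28.1,"ty": 10,"tz": -2.9,"ax": 0,"ay": 0,"az": 0,"claw": 8.5},{"tx": -28.1,"ty": 10,"tz": -2.9,"ax": 0,"ay": 0,"az": 0,"claw": 8.5}]'

```text
time: 8.13
eef_pos: [0.4951, -0.1388, 0.2095]
tcp_rot: [-0.429, 0.569, -0.56, 0.422]
contact_force: [-1.3, 0.8, -1.2]
opening: 0.999
```

Run:
```python
from h import *
show()
s=ctrl.get_state(); im,d=cams.read_camera("wrist"); cv2.imwrite("pics/w7.png",im)
# cap centre by wrist camera
m=cams.camera_model("wrist"); K=m['intrinsics']; T=m['tool_from_camera']
g=(im.max(-1)<50).astype(np.uint8); g[300:]=0
n,l,st,c=cv2.connectedComponentsWithStats(g)
for k in range(1,n):
    if st[k,4]>800: print(st[k],c[k])
# predicted position of the cap top centre
M=R.from_quat(s['tcp_rot']).as_matrix()
for zz in(.137,):
    p=M.T@(np.array([.4997,-.1412,zz])-s['eef_pos']); q=np.linalg.inv(T)@np.r_[p,1]; q=q[:3]
    th=np.arctan2(np.hypot(q[0],q[1]),q[2]); r=th*K[0,0]; print('pred px',K[0,2]+r*q[0]/np.hypot(q[0],q[1]),K[1,2]+r*q[1]/np.hypot(q[0],q[1]))
```

```text
t 8.13 pos [ 0.4951 -0.1388  0.2095] jaw -16.01 ydir [-0.015  0.005 -1.   ] F [-1.33  0.79 -1.17] T [ 0.02  0.02 -0.01] open 0.999 q [-0.47  -0.043  1.98  -0.002  1.22  -0.19 ]
[ 287  205   91   95 5849] [330.36194221 249.8413404 ]
[ 428  274   71   26 1176] [460.63860544 288.43622449]
pred px 332.0967572339825 259.64927763858293
```

View pics/w7.png

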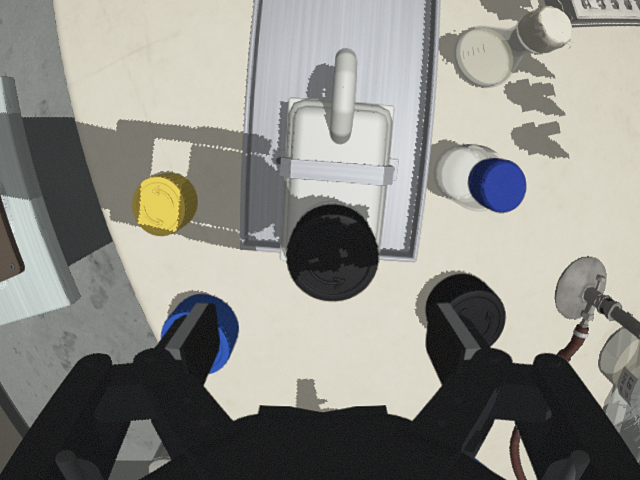

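The cap at (333,253) px agrees with the prediction in column, and in row to within a few px because the visible skirt shifts the blob. I let the arm settle, then recompute.

play_rows --steps '[{"tx": 0,"ty": 2,"tz": 0,"ax": 0,"ay": 0,"az": 0,"claw": 8.5},{"tx": 0,"ty": 4,"tz": 0,"ax": 0,"ay": 0,"az": 0,"claw": 8.5},{"tx": 0,"ty": 4,"tz": 0,"ax": 0,"ay": 0,"az": 0,"claw": 8.5},{"tx": 0,"ty": 4,"tz": 0,"ax": 0,"ay": 0,"az": 0,"claw": 8.5}]'

```text
time: 8.52
eef_pos: [0.4988, -0.1415, 0.1774]
tcp_rot: [-0.426, 0.566, -0.564, 0.424]
contact_force: [0.7, 1.0, -0.2]
opening: 0.991
```

Run:
```python
from h import *
show()
print(*fwd((.4997,-.1412,.102),-16))
```

```text
t 8.52 pos [ 0.4988 -0.1415  0.1774] jaw -16.08 ydir [-0.003 -0.001 -1.   ] F [ 0.71  0.96 -0.24] T [-0.    0.01  0.04] open 0.991 q [-4.710e-01 -6.000e-03  2.006e+00 -2.000e-03  1.145e+00 -1.900e-01]
[-0.07  7.54  0.1 ] [ 0.18 -0.08  0.08]
```

play_rows --grip_force 30 --steps '[{"tx": 0,"ty": 2,"tz": 0.1,"ax": 0.1,"ay": 0,"az": 0,"claw": 8.5},{"tx": 0,"ty": 4,"tz": 0.1,"ax": 0.1,"ay": 0,"az": 0,"claw": 8.5},{"tx": 0,"ty": 6,"tz": 0.1,"ax": 0.1,"ay": 0,"az": 0,"claw": 8.5},{"tx": 0,"ty": 7,"tz": 0.1,"ax": 0.1,"ay": 0,"az": 0,"claw": 8.5},{"tx": 0,"ty": 7.5,"tz": 0.1,"ax": 0.1,"ay": 0,"az": 0,"claw": 8.5},{"tx": 0,"ty": 7.5,"tz": 0.1,"ax": 0.1,"ay": 0,"az": 0,"claw": 8.5},{"tx": 0,"ty": 7.5,"tz": 0.1,"ax": 0.1,"ay": 0,"az": 0,"claw": 8.5}]'

```text
time: 9.1
eef_pos: [0.5008, -0.1423, 0.1038]
tcp_rot: [0.425, -0.564, 0.566, -0.425]
contact_force: [0.3, -0.6, 0.5]
opening: 0.992
```

Run:
```python
from h import *
show()
print(*fwd((.4997,-.1412,.102),-16))
im,d=cams.read_camera("wrist"); cv2.imwrite("pics/w8.png",im)
im,d=cams.read_camera("scene"); cv2.imwrite("pics/s8.png",cv2.resize(im[180:400,260:500],None,fx=3,fy=2.7))
```

```text
t 9.1 pos [ 0.5008 -0.1423  0.1038] jaw -16.06 ydir [ 0.001 -0.003 -1.   ] F [ 0.3  -0.58  0.54] T [ 0.01 -0.02 -0.04] open 0.992 q [-4.710e-01  9.200e-02  2.053e+00 -2.000e-03  9.940e-01 -1.900e-01]
[-0.07  0.18 -0.13] [-0.12 -0.06  0.12]
```

View pics/w8.png

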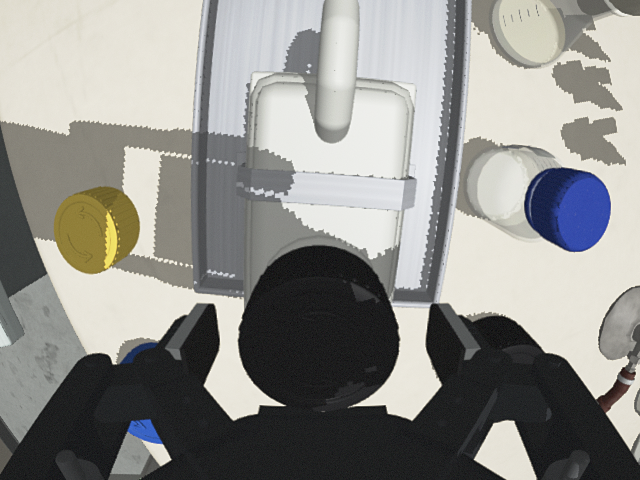

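View pics/s8.png

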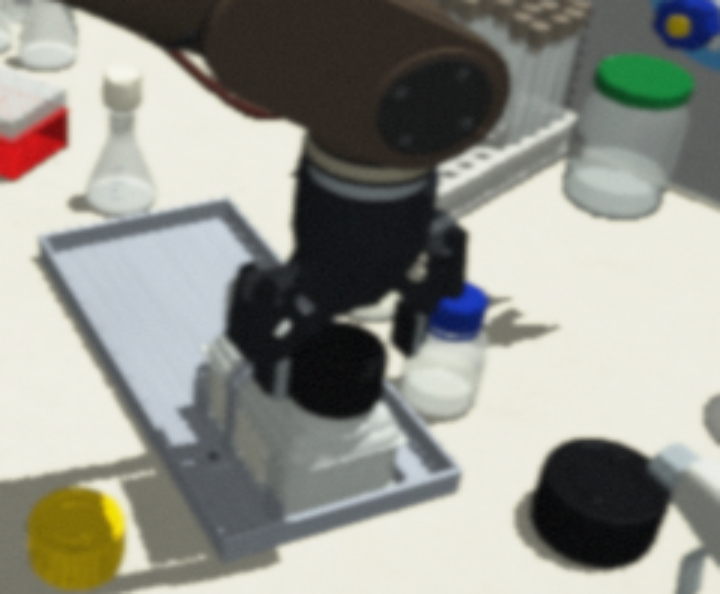

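The cap spans columns 240–400, centred between the fingers at 217 and 428. The reagent bottle is clear of the finger. I close with a gentle grip, then firm.

play_rows --grip_force 30 --steps '[{"tx": 0,"ty": 0.1,"tz": 0,"ax": 0,"ay": 0,"az": 0,"claw": 7},{"tx": 0,"ty": 0.1,"tz": 0,"ax": 0,"ay": 0,"az": 0,"claw": 6},{"tx": 0,"ty": 0.1,"tz": 0,"ax": 0,"ay": 0,"az": 0,"claw": 5},{"tx": 0,"ty": 0.1,"tz": 0,"ax": 0,"ay": 0,"az": 0,"claw": 4.5},{"tx": 0,"ty": 0.1,"tz": 0,"ax": 0,"ay": 0,"az": 0,"claw": 4.5}]'

```text
time: 9.62
eef_pos: [0.5001, -0.1419, 0.1022]
tcp_rot: [0.426, -0.564, 0.565, -0.425]
contact_force: [-2.1, 0.7, 4.4]
opening: 0.675
```

play_rows --grip_force 100 --steps '[{"tx": 0,"ty": 0,"tz": 0,"ax": 0,"ay": 0,"az": 0,"claw": 4.5},{"tx": 0,"ty": 0,"tz": 0,"ax": 0,"ay": 0,"az": 0,"claw": 4.5},{"tx": 0,"ty": 0,"tz": 0,"ax": 0,"ay": 0,"az": 0,"claw": 4.5},{"tx": 0,"ty": 0,"tz": 0,"ax": 0,"ay": 0,"az": 0,"claw": 4.5}]'

```text
time: 9.95
eef_pos: [0.5001, -0.1419, 0.1018]
tcp_rot: [0.426, -0.564, 0.565, -0.425]
contact_force: [-1.1, 0.6, 4.0]
opening: 0.659
```

Run:
```python
from h import *
show()
im,d=cams.read_camera("wrist"); cv2.imwrite("pics/w9.png",im)
```

```text
t 9.95 pos [ 0.5001 -0.1419  0.1018] jaw -16.05 ydir [-0.    -0.002 -1.   ] F [-1.06  0.57  3.98] T [0.12 0.24 0.03] open 0.659 q [-4.710e-01  9.400e-02  2.055e+00 -2.000e-03  9.920e-01 -1.900e-01]
```

View pics/w9.png

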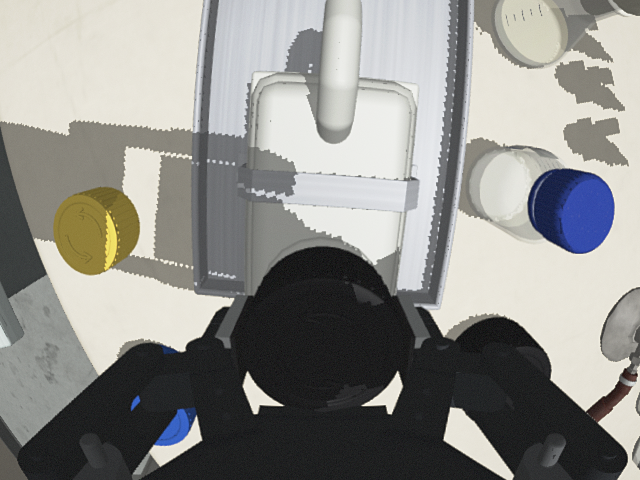

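Gripped: the opening is 56 mm, consistent with the 58 mm cap. I press in stages while watching force and travel.

play_rows --grip_force 110 --steps '[{"tx": 0,"ty": 0.2,"tz": 0,"ax": 0,"ay": 0,"az": 0,"claw": 4.5},{"tx": 0,"ty": 0.4,"tz": 0,"ax": 0,"ay": 0,"az": 0,"claw": 4.5},{"tx": 0,"ty": 0.6,"tz": 0,"ax": 0,"ay": 0,"az": 0,"claw": 4.5},{"tx": 0,"ty": 0.6,"tz": 0,"ax": 0,"ay": 0,"az": 0,"claw": 4.5},{"tx": 0,"ty": 0.6,"tz": 0,"ax": 0,"ay": 0,"az": 0,"claw": 4.5}]'

```text
time: 10.42
eef_pos: [0.5001, -0.1419, 0.0965]
tcp_rot: [0.426, -0.564, 0.565, -0.425]
contact_force: [-3.7, 0.5, 8.3]
opening: 0.656
```

Run:
```python
from h import *
show()
```

```text
t 10.42 pos [ 0.5001 -0.1419  0.0965] jaw -16.05 ydir [-0.    -0.002 -1.   ] F [-3.68  0.45  8.34] T [0.25 0.57 0.  ] open 0.656 q [-4.710e-01  1.030e-01  2.057e+00 -2.000e-03  9.810e-01 -1.900e-01]
```

play_rows --steps '[{"tx": 0,"ty": 0.2,"tz": 0,"ax": 0,"ay": 0,"az": 0,"claw": 4.5},{"tx": 0,"ty": 0.4,"tz": 0,"ax": 0,"ay": 0,"az": 0,"claw": 4.5},{"tx": 0,"ty": 0.4,"tz": 0,"ax": 0,"ay": 0,"az": 0,"claw": 4.5},{"tx": 0,"ty": 0.4,"tz": 0,"ax": 0,"ay": 0,"az": 0,"claw": 4.5}]'

```text
time: 10.75
eef_pos: [0.5002, -0.1419, 0.093]
tcp_rot: [0.426, -0.565, 0.565, -0.425]
contact_force: [-5.5, 1.6, 12.5]
opening: 0.656
```

Run:
```python
from h import *
show()
im,d=cams.read_camera("wrist"); cv2.imwrite("pics/w10.png",im)
```

```text
t 10.75 pos [ 0.5002 -0.1419  0.093 ] jaw -16.04 ydir [-0.001 -0.002 -1.   ] F [-5.54  1.64 12.51] T [0.32 0.75 0.04] open 0.656 q [-4.710e-01  1.080e-01  2.059e+00 -2.000e-03  9.750e-01 -1.900e-01]
```

View pics/w10.png

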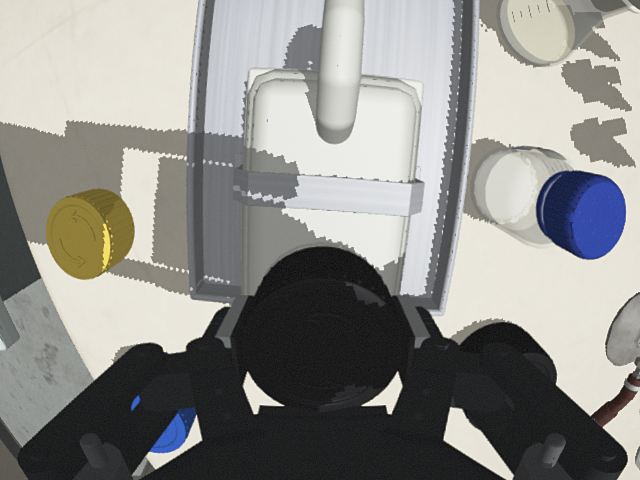

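The cap hasn't slipped in the fingers (same rows 247–410). Travel is 8.8 mm at 12.5 N, inside the window. I start turning counter-clockwise (negative ay).

play_rows --steps '[{"tx": 0,"ty": 0,"tz": 0,"ax": 0,"ay": -4,"az": 0,"claw": 4.5},{"tx": 0,"ty": 0,"tz": 0,"ax": 0,"ay": -8,"az": 0,"claw": 4.5},{"tx": 0,"ty": 0,"tz": 0,"ax": 0,"ay": -12,"az": 0,"claw": 4.5},{"tx": 0,"ty": 0,"tz": 0,"ax": 0,"ay": -16,"az": 0,"claw": 4.5},{"tx": 0,"ty": 0,"tz": 0,"ax": 0,"ay": -20,"az": 0,"claw": 4.5},{"tx": 0,"ty": 0,"tz": 0,"ax": 0,"ay": -20,"az": 0,"claw": 4.5}]'

```text
time: 11.3
eef_pos: [0.5008, -0.1421, 0.0934]
tcp_rot: [0.518, -0.481, 0.483, -0.517]
contact_force: [-3.4, 1.3, 12.0]
opening: 0.661
```

Run:
```python
from h import *
show()
```

```text
t 11.3 pos [ 0.5008 -0.1421  0.0934] jaw 4.08 ydir [ 0.001 -0.002 -1.   ] F [-3.4   1.3  11.98] T [0.3  0.6  0.12] open 0.661 q [-4.710e-01  1.080e-01  2.058e+00 -2.000e-03  9.740e-01 -5.410e-01]
```

play_rows --steps '[{"tx": 0,"ty": 0,"tz": 0,"ax": 0,"ay": -4,"az": 0,"claw": 4.5},{"tx": 0,"ty": 0,"tz": 0,"ax": 0,"ay": -8,"az": 0,"claw": 4.5},{"tx": 0,"ty": 0,"tz": 0,"ax": 0,"ay": -12,"az": 0,"claw": 4.5},{"tx": 0,"ty": 0,"tz": 0,"ax": 0,"ay": -16,"az": 0,"claw": 4.5},{"tx": 0,"ty": 0,"tz": 0,"ax": 0,"ay": -20,"az": 0,"claw": 4.5},{"tx": 0,"ty": 0,"tz": 0,"ax": 0,"ay": -24,"az": 0,"claw": 4.5},{"tx": 0,"ty": 0,"tz": 0,"ax": 0,"ay": -28,"az": 0,"claw": 4.5},{"tx": 0,"ty": 0,"tz": 0,"ax": 0,"ay": -32,"az": 0,"claw": 4.5},{"tx": 0,"ty": 0,"tz": 0,"ax": 0,"ay": -36,"az": 0,"claw": 4.5},{"tx": 0,"ty": 0,"tz": 0,"ax": 0,"ay": -40,"az": 0,"claw": 4.5},{"tx": 0,"ty": 0,"tz": 0,"ax": 0,"ay": -40,"az": 0,"claw": 4.5}]'

```text
time: 12.22
eef_pos: [0.5011, -0.142, 0.0935]
tcp_rot: [0.651, -0.275, 0.277, -0.651]
contact_force: [-1.8, 2.7, 12.4]
opening: 0.656
```

Run:
```python
from h import *
show()
im,d=cams.read_camera("wrist"); cv2.imwrite("pics/w11.png",im)
```

```text
t 12.22 pos [ 0.5011 -0.142   0.0935] jaw 44.07 ydir [ 0.002 -0.002 -1.   ] F [-1.77  2.69 12.41] T [0.4  0.37 0.14] open 0.656 q [-4.710e-01  1.080e-01  2.058e+00 -1.000e-03  9.730e-01 -1.239e+00]
```

View pics/w11.png

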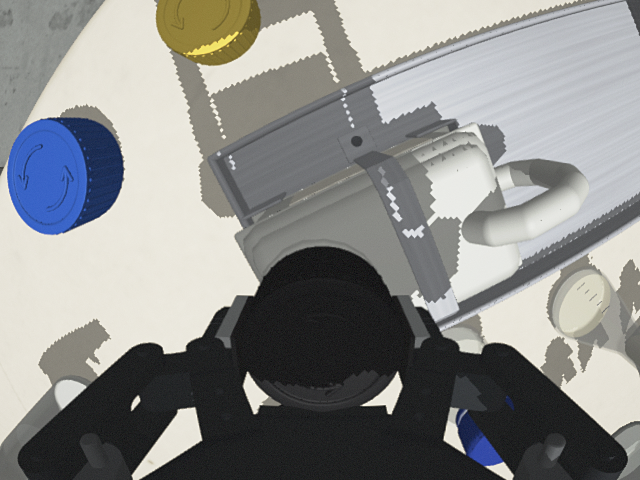

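Turned 60.1° with the press still held (12.4 N) and low torque. I start the lift slowly.

play_rows --steps '[{"tx": 0,"ty": -0.3,"tz": 0,"ax": 0,"ay": 0,"az": 0,"claw": 4.5},{"tx": 0,"ty": -0.6,"tz": 0,"ax": 0,"ay": 0,"az": 0,"claw": 4.5},{"tx": 0,"ty": -0.9,"tz": 0,"ax": 0,"ay": 0,"az": 0,"claw": 4.5},{"tx": 0,"ty": -1.3,"tz": 0,"ax": 0,"ay": 0,"az": 0,"claw": 4.5},{"tx": 0,"ty": -1.3,"tz": 0,"ax": 0,"ay": 0,"az": 0,"claw": 4.5}]'

```text
time: 12.68
eef_pos: [0.5003, -0.142, 0.1048]
tcp_rot: [0.651, -0.276, 0.277, -0.65]
contact_force: [-0.4, 0.3, 1.7]
opening: 0.661
```

Run:
```python
from h import *
show()
```

```text
t 12.68 pos [ 0.5003 -0.142   0.1048] jaw 43.94 ydir [ 0.001 -0.002 -1.   ] F [-0.37  0.33  1.75] T [-0.11 -0.28 -0.01] open 0.661 q [-4.710e-01  9.000e-02  2.053e+00 -2.000e-03  9.970e-01 -1.237e+00]
```

No resistance, and the cap is about 3 mm above its closed height. I continue up.

play_rows --steps '[{"tx": 0,"ty": -0.5,"tz": 0,"ax": 0,"ay": 0,"az": 0,"claw": 4.5},{"tx": 0,"ty": -1,"tz": 0,"ax": 0,"ay": 0,"az": 0,"claw": 4.5},{"tx": 0,"ty": -1.6,"tz": 0,"ax": 0,"ay": 0,"az": 0,"claw": 4.5},{"tx": 0,"ty": -2.3,"tz": 0,"ax": 0,"ay": 0,"az": 0,"claw": 4.5},{"tx": 0,"ty": -3,"tz": 0,"ax": 0,"ay": 0,"az": 0,"claw": 4.5},{"tx": 0,"ty": -4,"tz": 0,"ax": 0,"ay": 0,"az": 0,"claw": 4.5},{"tx": 0,"ty": -5,"tz": 0,"ax": 0,"ay": 0,"az": 0,"claw": 4.5},{"tx": 0,"ty": -6,"tz": 0,"ax": 0,"ay": 0,"az": 0,"claw": 4.5},{"tx": 0,"ty": -7,"tz": 0,"ax": 0,"ay": 0,"az": 0,"claw": 4.5},{"tx": 0,"ty": -7,"tz": 0,"ax": 0,"ay": 0,"az": 0,"claw": 4.5}]'

```text
time: 13.52
eef_pos: [0.5014, -0.1424, 0.1777]
tcp_rot: [0.652, -0.275, 0.279, -0.65]
contact_force: [0.6, -0.2, -0.3]
opening: 0.657
```

Run:
```python
from h import *
show()
im,d=cams.read_camera("scene"); cv2.imwrite("pics/s12.png",cv2.resize(im[180:400,260:500],None,fx=3,fy=2.7))
im,d=cams.read_camera("wrist"); cv2.imwrite("pics/w12.png",im)
for a in (44,-16): print(*fwd((.5857,.0894,.175),a))
```

```text
t 13.52 pos [ 0.5014 -0.1424  0.1777] jaw 43.95 ydir [ 0.004 -0.004 -1.   ] F [ 0.58 -0.2  -0.25] T [-0.02 -0.05  0.06] open 0.657 q [-4.710e-01 -5.000e-03  2.004e+00 -2.000e-03  1.137e+00 -1.237e+00]
[-10.71  -0.03  22.2 ] [ 0.06 -0.05  0.13]
[-10.71  -0.03  22.2 ] [-2.000e-02  5.995e+01  1.500e-01]
```

View pics/s12.png

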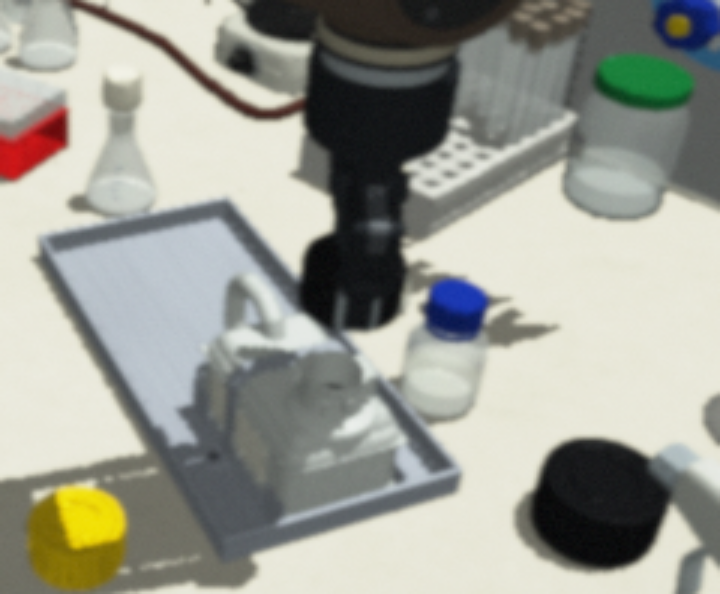

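View pics/w12.png

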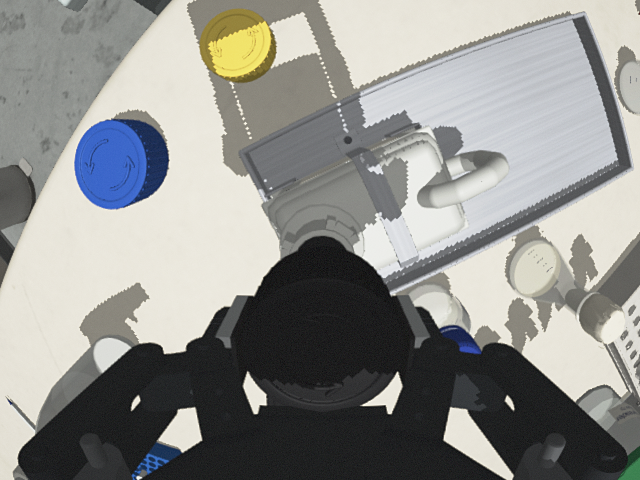

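The cap is clear of the neck (bare neck visible at (335,385) in the scene crop) and held level. I carry it to the free end of the tray.

play_rows --steps '[{"tx": -0.6,"ty": 0,"tz": 1.2,"ax": 0,"ay": 3,"az": 0,"claw": 4.5},{"tx": -1.6,"ty": 0,"tz": 3.3,"ax": 0,"ay": 9,"az": 0,"claw": 4.5},{"tx": -2.8,"ty": 0,"tz": 5.8,"ax": 0,"ay": 15,"az": 0,"claw": 4.5},{"tx": -4,"ty": 0,"tz": 8.3,"ax": 0,"ay": 21,"az": 0,"claw": 4.5},{"tx": -5.2,"ty": 0,"tz": 10.8,"ax": 0,"ay": 28,"az": 0,"claw": 4.5},{"tx": -6.4,"ty": 0,"tz": 13.3,"ax": 0,"ay": 34,"az": 0,"claw": 4.5},{"tx": -7.6,"ty": 0,"tz": 15.8,"ax": 0,"ay": 41,"az": 0,"claw": 4.5},{"tx": -8.8,"ty": 0,"tz": 18.3,"ax": 0,"ay": 48,"az": 0,"claw": 4.5},{"tx": -9.9,"ty": 0,"tz": 20.5,"ax": 0,"ay": 54,"az": 0,"claw": 4.5},{"tx": -10.6,"ty": 0,"tz": 21.9,"ax": 0,"ay": 60,"az": 0,"claw": 4.5},{"tx": -10.7,"ty": 0,"tz": 22.2,"ax": 0,"ay": 60,"az": 0,"claw": 4.5},{"tx": -10.7,"ty": 0,"tz": 22.2,"ax": 0,"ay": 60,"az": 0,"claw": 4.5}]'

```text
time: 14.62
eef_pos: [0.5851, 0.0901, 0.1729]
tcp_rot: [0.428, -0.564, 0.564, -0.425]
contact_force: [0.0, -0.5, -1.5]
opening: 0.658
```

Run:
```python
from h import *
show()
im,d=cams.read_camera("wrist"); cv2.imwrite("pics/w13.png",im)
im,d=cams.read_camera("scene"); cv2.imwrite("pics/s13.png",im)
print(*fwd((.5857,.0894,.03),-16))
```

```text
t 14.62 pos [0.5851 0.0901 0.1729] jaw -15.79 ydir [-0.002 -0.002 -1.   ] F [ 0.04 -0.5  -1.46] T [ 0.01 -0.   -0.03] open 0.658 q [-0.018  0.161  1.835 -0.002  1.147  0.259]
[-0.12 14.33  0.07] [0.07 0.05 0.15]
```

View pics/w13.png

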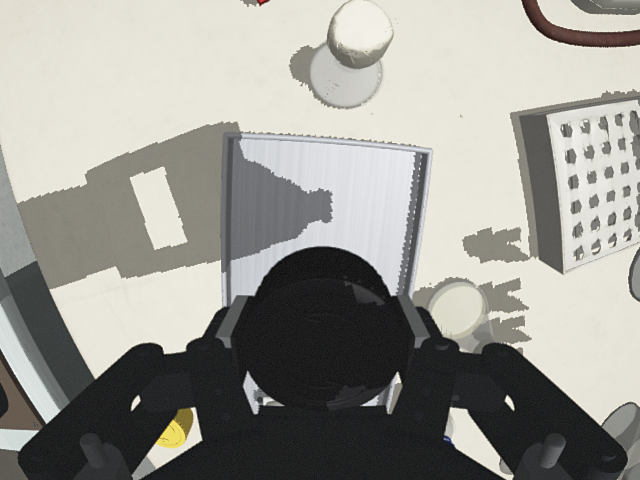

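View pics/s13.png

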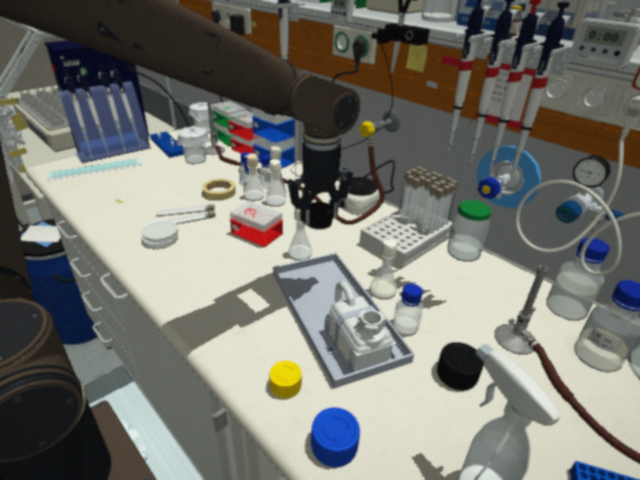

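The cap is level over the free floor with nothing underneath. I shift the drop point 2 cm away from flask_left for camera and wrist clearance, then descend.

Run:
```python
from h import *
print(*fwd((.5788,.0706,.03),-16))
```

```text
[ 1.88 14.33 -0.08] [0.07 0.05 0.15]
```

play_rows --steps '[{"tx": 0.7,"ty": 0.5,"tz": 0,"ax": 0,"ay": 0,"az": 0,"claw": 4.5},{"tx": 1.9,"ty": 2,"tz": -0.1,"ax": 0,"ay": 0,"az": 0,"claw": 4.5},{"tx": 1.9,"ty": 4,"tz": -0.1,"ax": 0,"ay": 0,"az": 0,"claw": 4.5},{"tx": 1.9,"ty": 6,"tz": -0.1,"ax": 0,"ay": 0,"az": 0,"claw": 4.5},{"tx": 1.9,"ty": 8,"tz": -0.1,"ax": 0,"ay": 0,"az": 0,"claw": 4.5},{"tx": 1.9,"ty": 10,"tz": -0.1,"ax": 0,"ay": 0,"az": 0,"claw": 4.5},{"tx": 1.9,"ty": 12,"tz": -0.1,"ax": 0,"ay": 0,"az": 0,"claw": 4.5},{"tx": 1.9,"ty": 13.5,"tz": -0.1,"ax": 0,"ay": 0,"az": 0,"claw": 4.5},{"tx": 1.9,"ty": 14.3,"tz": -0.1,"ax": 0,"ay": 0,"az": 0,"claw": 4.5},{"tx": 1.9,"ty": 14.3,"tz": -0.1,"ax": 0,"ay": 0,"az": 0,"claw": 4.5},{"tx": 1.9,"ty": 14.3,"tz": -0.1,"ax": 0,"ay": 0,"az": 0,"claw": 4.5}]'

```text
time: 15.63
eef_pos: [0.579, 0.0704, 0.031]
tcp_rot: [0.426, -0.565, 0.565, -0.424]
contact_force: [-0.3, -0.2, -0.1]
opening: 0.661
```

Run:
```python
from h import *
show()
im,d=cams.read_camera("scene"); cv2.imwrite("pics/s14.png",cv2.resize(im[160:380,260:500],None,fx=3,fy=2.7))
```

```text
t 15.63 pos [0.579  0.0704 0.031 ] jaw -16.09 ydir [-0.001 -0.002 -1.   ] F [-0.33 -0.23 -0.07] T [-0.02 -0.04  0.01] open 0.661 q [-0.052  0.333  1.924 -0.002  0.886  0.23 ]
```

View pics/s14.png

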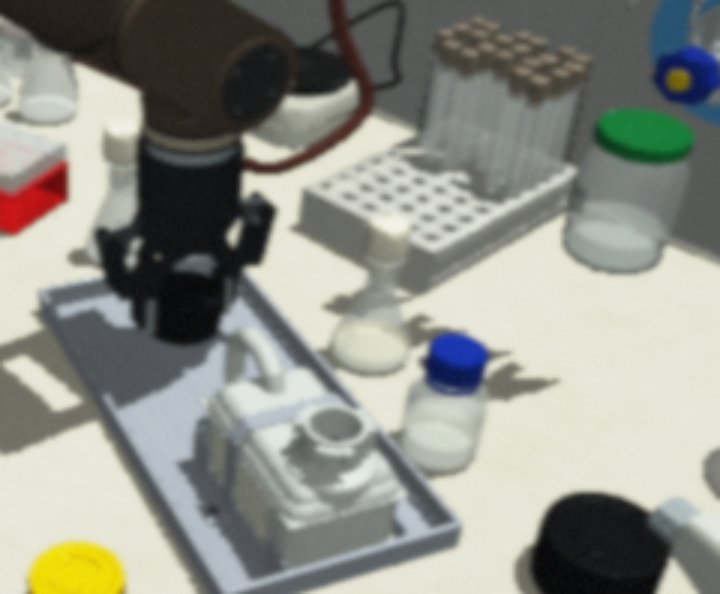

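Everything is clear. The cap bottom should touch the floor at TCP z ≈ 0.004, so I descend to near it.

play_rows --steps '[{"tx": 0,"ty": 1,"tz": 0,"ax": 0,"ay": 0,"az": 0,"claw": 4.5},{"tx": 0,"ty": 1.7,"tz": 0,"ax": 0,"ay": 0,"az": 0,"claw": 4.5},{"tx": 0,"ty": 2.2,"tz": 0,"ax": 0,"ay": 0,"az": 0,"claw": 4.5},{"tx": 0,"ty": 2.4,"tz": 0,"ax": 0,"ay": 0,"az": 0,"claw": 4.5},{"tx": 0,"ty": 2.4,"tz": 0,"ax": 0,"ay": 0,"az": 0,"claw": 4.5},{"tx": 0,"ty": 2.4,"tz": 0,"ax": 0,"ay": 0,"az": 0,"claw": 4.5}]'

```text
time: 16.18
eef_pos: [0.5791, 0.0713, 0.0068]
tcp_rot: [0.426, -0.565, 0.565, -0.425]
contact_force: [-0.4, 0.1, -1.3]
opening: 0.659
```

play_rows --steps '[{"tx": 0,"ty": 0.1,"tz": 0,"ax": 0,"ay": 0,"az": 0,"claw": 4.5},{"tx": 0,"ty": 0.15,"tz": 0,"ax": 0,"ay": 0,"az": 0,"claw": 4.5},{"tx": 0,"ty": 0.15,"tz": 0,"ax": 0,"ay": 0,"az": 0,"claw": 4.5}]'

```text
time: 16.43
eef_pos: [0.5793, 0.0712, 0.0056]
tcp_rot: [0.426, -0.564, 0.565, -0.425]
contact_force: [0.1, -0.2, -0.1]
opening: 0.655
```

play_rows --steps '[{"tx": 0,"ty": 0.1,"tz": 0,"ax": 0,"ay": 0,"az": 0,"claw": 4.5},{"tx": 0,"ty": 0.15,"tz": 0,"ax": 0,"ay": 0,"az": 0,"claw": 4.5},{"tx": 0,"ty": 0.15,"tz": 0,"ax": 0,"ay": 0,"az": 0,"claw": 4.5}]'

```text
time: 16.68
eef_pos: [0.5795, 0.0712, 0.0049]
tcp_rot: [0.426, -0.565, 0.565, -0.425]
contact_force: [-2.7, -0.3, 4.5]
opening: 0.656
```

Floor contact (4.5 N). I release and retreat straight up.

play_rows --grip_force 30 --steps '[{"tx": 0,"ty": 0,"tz": 0,"ax": 0,"ay": 0,"az": 0,"claw": 5.5},{"tx": 0,"ty": 0,"tz": 0,"ax": 0,"ay": 0,"az": 0,"claw": 6.2},{"tx": 0,"ty": 0,"tz": 0,"ax": 0,"ay": 0,"az": 0,"claw": 7},{"tx": 0,"ty": 0,"tz": 0,"ax": 0,"ay": 0,"az": 0,"claw": 8.5},{"tx": 0,"ty": 0,"tz": 0,"ax": 0,"ay": 0,"az": 0,"claw": 8.5},{"tx": 0,"ty": -0.5,"tz": 0,"ax": 0,"ay": 0,"az": 0,"claw": 8.5},{"tx": 0,"ty": -2,"tz": 0,"ax": 0,"ay": 0,"az": 0,"claw": 8.5},{"tx": 0,"ty": -4.5,"tz": 0,"ax": 0,"ay": 0,"az": 0,"claw": 8.5},{"tx": 0,"ty": -8,"tz": 0,"ax": 0,"ay": 0,"az": 0,"claw": 8.5},{"tx": 0,"ty": -12,"tz": 0,"ax": 0,"ay": 0,"az": 0,"claw": 8.5},{"tx": 0,"ty": -16,"tz": 0,"ax": 0,"ay": 0,"az": 0,"claw": 8.5},{"tx": 0,"ty": -20,"tz": 0,"ax": 0,"ay": 0,"az": 0,"claw": 8.5}]'

```text
time: 17.68
eef_pos: [0.5788, 0.0716, 0.2059]
tcp_rot: [0.426, -0.565, 0.565, -0.425]
contact_force: [0.6, 0.5, -0.1]
opening: 0.993
```

play_rows --steps '[{"tx": 0,"ty": -2,"tz": 0,"ax": 0,"ay": 0,"az": 0,"claw": 8.5},{"tx": 0,"ty": -4,"tz": 0,"ax": 0,"ay": 0,"az": 0,"claw": 8.5},{"tx": 0,"ty": -4,"tz": -3,"ax": 0,"ay": 0,"az": 0,"claw": 8.5},{"tx": 0,"ty": -4,"tz": -6,"ax": 0,"ay": 0,"az": 0,"claw": 8.5},{"tx": 0,"ty": -4,"tz": -8,"ax": 0,"ay": 0,"az": 0,"claw": 8.5},{"tx": 0,"ty": -4,"tz": -8,"ax": 0,"ay": 0,"az": 0,"claw": 8.5},{"tx": 0,"ty": -4,"tz": -8,"ax": 0,"ay": 0,"az": 0,"claw": 8.5}]'

```text
time: 18.27
eef_pos: [0.5019, 0.094, 0.2445]
tcp_rot: [0.426, -0.564, 0.565, -0.425]
contact_force: [0.1, -0.5, 0.1]
opening: 0.996
```

Run:
```python
from h import *
show()
im,d=cams.read_camera("scene"); cv2.imwrite("pics/s15.png",im); P=cloud("scene",d)
im2,d2=cams.read_camera("top"); cv2.imwrite("pics/t15.png",im2)
P2=cloud("top",d2)
Z=P2[...,2]
m=(im2.max(-1)<60)&(Z>.02)&(Z<.06)&(np.hypot(P2[...,0]-.579,P2[...,1]-.071)<.05)
print('cap',m.sum(),np.nanmedian(Z[m]) if m.any() else None,P2[m].mean(0),P2[m].min(0),P2[m].max(0))
for nm,PP in(("scene",P),("top",P2)):
  for lo,hi in((.03,.07),(.07,.1)):
    S=PP.reshape(-1,3); S=S[(S[:,2]>lo)&(S[:,2]<hi)&(np.hypot(S[:,0]-.45,S[:,1]+.42)<.06)]
    print(nm,lo,len(S),S.mean(0) if len(S) else '')
for n,c in (("flask_small",(.685,-.028)),("flask_left",(.637,.205)),("reagent",(.632,-.134))):
    S=P2.reshape(-1,3); S=S[(S[:,2]>.09)&(S[:,2]<.2)&(np.hypot(S[:,0]-c[0],S[:,1]-c[1])<.04)]; zt=S[:,2].max() if len(S) else 0; print(n,S[S[:,2]>zt-.012].mean(0) if len(S) else None)
```

```text
t 18.27 pos [0.5019 0.094  0.2445] jaw -16.01 ydir [ 0.001 -0.002 -1.   ] F [ 0.08 -0.55  0.14] T [-0.01 -0.03 -0.05] open 0.996 q [-0.013 -0.092  1.961 -0.002  1.272  0.267]<stdin>:8: RuntimeWarning: Mean of empty slice.
  ret = um.true_divide(
Traceback (most recent call last):
ValueError: zero-size array to reduction operation minimum which has no identity
```

View pics/s15.png

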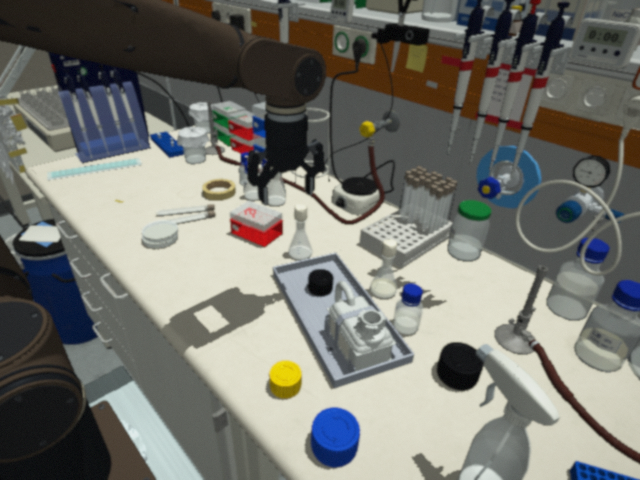

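View pics/t15.png

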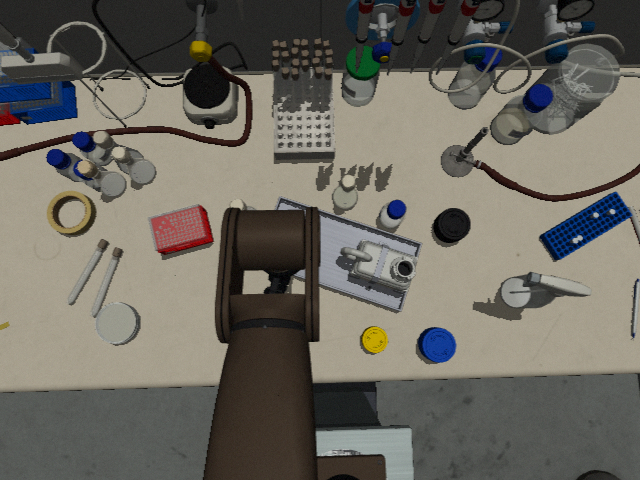

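The scene view shows the cap flat in the tray at (320,281) and the bare neck at (370,322). The spray bottle is standing at (500,440), and the flasks and reagent bottle have not moved. The arm hides the cap in the top view, so I check it by scene depth.

Run:
```python
from h import *
im,d=cams.read_camera("scene"); P=cloud("scene",d); Z=P[...,2]
m=(im.max(-1)<60)&(np.hypot(P[...,0]-.579,P[...,1]-.071)<.06)&(Z>.005)
T=P[m&(Z>.034)]; print('cap top',T.mean(0).round(4),T[:,2].std().round(4),np.ptp(T,axis=0).round(3))
A=np.c_[T[:,:2],np.ones(len(T))]; print('tilt',np.linalg.lstsq(A,T[:,2],rcond=None)[0].round(3))
im,d=cams.read_camera("top"); S=cloud("top",d).reshape(-1,3)
for n,c in (("flask_small",(.685,-.028)),("reagent",(.632,-.134)),("spray",(.45,-.43))):
    Q=S[(S[:,2]>.09)&(S[:,2]<.26)&(np.hypot(S[:,0]-c[0],S[:,1]-c[1])<.05)]; zt=Q[:,2].max(); print(n,Q[Q[:,2]>zt-.012].mean(0).round(3),zt.round(3))
a=cv2.imread("pics/scene0.png"); 
for b in ((slice(200,265),slice(285,320)),): print('flask_left diff',cv2.absdiff(a[b],im[b] if 0 else cams.read_camera("scene")[0][b]).mean())
show()
```

```text
cap top [0.5533 0.0665 0.2725] 0.1518 [0.086 0.059 0.488]
tilt [-5.294 -2.19   3.347]
flask_small [ 0.685 -0.028  0.135] 0.14
reagent [ 0.631 -0.134  0.103] 0.109
spray [ 0.448 -0.412  0.243] 0.248
flask_left diff 9.694065934065934
t 18.52 pos [0.5031 0.0934 0.244 ] jaw -16.08 ydir [-0.    -0.002 -1.   ] F [-0.1  -0.59  0.22] T [0.02 0.01 0.04] open 0.997 q [-0.014 -0.088  1.958 -0.002  1.272  0.267]
```

Run:
```python
from h import *
im,d=cams.read_camera("scene"); P=cloud("scene",d); Z=P[...,2]
m=(im.max(-1)<60)&(np.hypot(P[...,0]-.579,P[...,1]-.071)<.06)&(Z>.034)&(Z<.06)
T=P[m]; print('cap top',T.mean(0).round(4),T[:,2].std().round(4),np.ptp(T,axis=0).round(3))
A=np.c_[T[:,:2]-T[:,:2].mean(0),np.ones(len(T))]; print('tilt',np.linalg.lstsq(A,T[:,2],rcond=None)[0].round(3))
for q in (cloud("scene",np.load("pics/scene0.npz")['d']),P):
    S=q.reshape(-1,3); Q=S[(S[:,2]>.10)&(S[:,2]<.15)&(np.hypot(S[:,0]-.637,S[:,1]-.205)<.04)]; print('flask_left',len(Q),Q.mean(0).round(4))
```

```text
cap top [0.577  0.0677 0.0376] 0.0013 [0.054 0.053 0.006]
tilt [0.011 0.007 0.038]
flask_left 227 [0.6318 0.1997 0.1251]
flask_left 228 [0.6316 0.1996 0.1252]
```

Cap top is at z ≈ 0.038, level, with its full 54 mm disc visible, so it is sitting top up on the floor (expected 0.039). flask_left has not moved. Handing in.

```bash
python3 -c "
from plant import ctrl
print(ctrl.sign_off())"
```

```text
the job is handed in; nothing more can be done
None
```

The canister is open, and I handed the job in at about 18.6 s of the 58 s allowed. The hand-in reports no verdict.

- **Spray bottle:** I pinched it by the head, lifted it 5 cm and stood it at about (0.45, -0.42), roughly 28 cm from the cap's axis. It was upright in both the scene and top views.
- **Cap removal:** I pressed the cap about 8.8 mm (12.5 N), turned it 60° counter-clockwise while pressed, and it lifted off without resistance.
- **Cap set-down:** I lowered the cap to the tray floor before letting go, at about tray (0, +85 mm). That is 2 cm short of the suggested spot, to keep the wrist clear of `flask_left`.

**Last checks**
- The cap is level, with its top at z = 0.038 m against the expected 0.039 m.
- The canister's neck is bare.
- `flask_small`, `flask_left` and the reagent bottle are within 1 mm of where they started.
- The gripper is empty, about 0.24 m above the worktop and touching nothing.

**Checks that failed or disagreed**
- The arm hid the cap in the last top view, so its resting pose was measured only from the scene camera.
- Two checks gave bad readings at first. One cap measurement also picked up the gripper. A picture comparison of `flask_left` showed a difference, which the depth check put down to something other than the flask moving.
- Before the grasp, one rough estimate of the cap's centre from the scene view was about 1 cm off. I didn't use it, because the two better fits agreed to 1 mm.

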